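# Right the fallen sample canisters in the transport case

### The arm

A 7-joint arm with a two-finger parallel gripper is mounted at the origin on a cart in front of the work surface, level with it; the furniture and walls round the work are solid. World frame = base frame: x ahead of the robot, y to its left, z up, the work surface at z = 0. Lengths are in m, angles in rad, forces in N, time in s.
With the tool pointing down it reaches from about 0.425 to 0.925 m from the base axis. Payload 6.8 kg.
Tool frame: the origin (TCP) lies at the very end of the fingers, on their centre line; the grasp point (between the pads) lies 19 mm behind it; z points along the fingers, y is the direction in which the jaws open and shut (so a half turn about z gives the same grasp; the last joint's range is limited). The gripper opens to 85 mm and grips with 20 to 120 N. Pads are 22 mm wide; open, the fingers measure 114 mm over their backs; the gripper's body (76 mm by 85 mm) begins 54 mm behind the grasp point. The pads swing forward as they close: fully open they stand 13 mm farther back than shut.
Start: joints at [-1.285, 0.477, 0.022, 1.555, -0.011, 1.109, -0.083], TCP at [0.259, 0.623, 0.231] pointing down, gripper open.
Joint ranges: [-2.96, 2.96], [-0.34, 2.1], [-1.41, 1.46], [0.24, 2.44], [-1.37, 4.51], [0.17, 1.92], [-2.96, 2.96]. Speed limits (rad/s): [2.39, 2.39, 3.14, 3.14, 3.14, 3.14, 3.14].

### API

Orientations are given as a unit quaternion [w, x, y, z].
In Python, from station import bot gives the robot as it stands.
- The arm moves only by the tool move_arm, never from a script. Its argument "commands" is text: rows parted by semicolons, each of 7 numbers parted by spaces: the opening, from 0 (shut) to 1 (fully open), then the shift along the tool's x, y, z in cm, then the turn, a rotation vector about the tool's x, y, z in degrees. In form: gripper tx ty tz rx ry rz; .... A call has 1 to 12 rows; each row shifts and turns the commanded pose from where the row before left it, along the tool's axes as they then stand; what a row does not reach is not made up. A row lasts 1/12 s, in which the tool goes at most 41.7 mm and 7.16 degrees, less where a joint would pass 70% of its speed; a pose out of reach is approached as far as the arm can. A call with a gripper value outside its range is refused whole. The fingers move at their own pace and stop on an object; "force" is the grip in N (left out, the last holds). Time passes only in rows, so rows that do not move let the fingers close. It gives the time, the measured TCP pose, the force and the opening at its end, in the units of the state.
- bot.get_obs(): the state, without advancing time (a new reading comes with each control period).
- bot.read_camera(name): name is "scene" or "top" or "wrist"; returns a dict with "img" (420x560x3 uint8, red, green, blue), "K" (3x3 intrinsics, pixels), "rvec" (rotation vector, rad) and "tvec" (3), from world to camera coordinates, as OpenCV has them; the wrist camera has in their place "hand_eye" (4x4, takes a point from camera to tool coordinates, whose origin is the TCP and whose axes are the flange's). Camera axes: x right, y down, z forward; pixel columns grow to the right and rows downward; lengths in m; the calibration is good to about 2 mm. A picture is of the moment at which its call begins: read the wrist's pose just before it. There is no depth.
- bot.hand_in(): hands the job in, once; it reports no verdict.
The state is a dict: "t": time; "q": joint angles; "joint_vel": joint speeds; "joint_torque": joint torques, N m; "eef_pos": TCP position; "tool_rot": TCP orientation; "contact_force": force on the tool from outside, world axes, zero at the start; "torque": the same for the moment, N m; "gripper_width": opening from 0.0 (shut) to 1.0 (fully open).
Only numpy, scipy, OpenCV 4.12 (cv2) and the standard library are available. Lean on these libraries where they do the work, as an engineer would, in place of code of your own. Each camera call takes 0.05 s, during which the arm holds its last target. There are 200 camera calls.

### The job

The sample canisters have fallen over in the transport case. Flip its toggle latch open and lift the cover right up, stand every canister upright on its foot inside the case with the ball stopper on top, without lifting any of them out over the rim, then shut the cover fully and flip the latch closed again. Leave the other things on the bench where they are.

Things in the scene. Friction and masses are not known exactly. Their poses are not given: they have to be found in the camera images.
- case: Grey open-topped transport case, fixed to the bench, 192 (x) x 392 (y) x 125 mm high; walls and floor 6 mm, so the inside is 180 x 380 mm and 119 mm deep. Origin: centre of its underside; x points to its far, hinged side, y to its left, z up (it may be turned some degrees about z). Its cover and its toggle latch belong to it.
- case_floor (a point): Centre of the case's inner floor, 6 mm above the underside; axes as the case.
- cover (a joint): Flat clear cover with a metal frame, 8 mm thick (10 with the frame), hinged along the far (+x) upper rim of the case. 0 = shut, grows as the near edge rises; stop at 1.75 rad. Stiff hinge: it stays where it is left and must be moved both ways by hand (about 3 to 4 N at the knob to raise it, 1 to 2 N to lower it). The latch holds it shut.
- cover_knob (a point): Centre of the cover's black ball knob, 26 mm diameter, on a thin stem (8 mm) that stands out 30 mm in front of the cover's near edge, on the left half (case y = +75 mm), 222 mm from the hinge line; moves with the cover. Shut, it is 129 mm above the bench.
- cover_hinge (a point): A point on the cover's hinge line (which runs along the case's y axis), at the far rim, 125 mm above the bench; axes as the case.
- latch (a joint): Over-centre toggle latch on the right half of the case front (case y = -75 mm). 0 = locked: hook over a steel tab of the cover, lever leaning back over the cover. Opens by swinging the lever up and over towards the robot; stop at 1.6 rad. Its weighted knob falls over to either end from the upright at 0.63 rad (about 1.5 N at the knob to raise it). Beyond 0.6 rad the hook clears the tab.
- latch_knob (a point): Centre of the black ball knob of the latch lever, 24 mm diameter, 77 mm from the pivot. Locked: 45 mm beyond the pivot (case x) and 62 mm above it, that is 173 mm above the bench and 40 mm above the cover. Open: 63 mm in front of the pivot (towards the robot) and 43 mm above it. Moves with the lever.
- latch_hinge (a point): The latch's pivot, 18 mm in front of the case's front wall, 111 mm above the bench; the pivot axis runs along the case's y axis; axes as the case.
- canister_0: Slim canister (up to 3 alike; may be absent), 112 mm long, 0.25 kg, bottom-heavy: 34 mm square body between a 48 mm square steel foot and a 48 mm square collar (27 mm below the ball centre), 12 mm neck, black 26 mm ball stopper. Origin on its axis, 56 mm from either end; own x runs foot to ball (x up = upright). Starts lying along case x within 0.2 rad, axis 24 mm over the floor. Held by the ball it swings upright.
- canister_0_ball (a point): Centre of canister_0's ball stopper, 43 mm from the origin towards the ball end (99 mm from the foot).
- canister_0_foot (a point): Centre of canister_0's flat foot face, 56 mm from the origin.
- canister_1: Slim canister (up to 3 alike; may be absent), 112 mm long, 0.25 kg, bottom-heavy: 34 mm square body between a 48 mm square steel foot and a 48 mm square collar (27 mm below the ball centre), 12 mm neck, black 26 mm ball stopper. Origin on its axis, 56 mm from either end; own x runs foot to ball (x up = upright). Starts lying along case x within 0.2 rad, axis 24 mm over the floor. Held by the ball it swings upright.
- canister_1_ball (a point): Centre of canister_1's ball stopper, 43 mm from the origin towards the ball end (99 mm from the foot).
- canister_1_foot (a point): Centre of canister_1's flat foot face, 56 mm from the origin.
- canister_2: Slim canister (up to 3 alike; may be absent), 112 mm long, 0.25 kg, bottom-heavy: 34 mm square body between a 48 mm square steel foot and a 48 mm square collar (27 mm below the ball centre), 12 mm neck, black 26 mm ball stopper. Origin on its axis, 56 mm from either end; own x runs foot to ball (x up = upright). Starts lying along case x within 0.2 rad, axis 24 mm over the floor. Held by the ball it swings upright.
- canister_2_ball (a point): Centre of canister_2's ball stopper, 43 mm from the origin towards the ball end (99 mm from the foot).
- canister_2_foot (a point): Centre of canister_2's flat foot face, 56 mm from the origin.
- tip_box: Bystander: box of pipette tips, 86 x 134 x 56 mm, on the bench left of the case; origin at its underside.
- foil_tray: Bystander: crimped foil tray, 88 x 121 x 32 mm, on the bench right of the case; origin at its underside.
- slide_mailer: Bystander: flat turquoise slide mailer, 37 x 92 x 14 mm, on the bench to the left; origin at its underside.

How it is judged:
By the outcome, as a careful person would: the job done as asked, in the order asked, and still so for the second after the job is handed in, with the robot touching nothing.
Of canister_0, canister_1, canister_2 only 2 to 3 are there at a start; the rules pass over those that are not, and their reading is None.
At some moment in a run one of canister_0, canister_1, canister_2 may be knocked a few centimetres aside while the robot is not near it.
Once in a run the grip may slacken for a moment while it holds something.
It also fails if it takes over 210 s, if anything falls off the work surface, if the arm or the gripper's body presses on something with over 40 N, if the wrist force passes 120 N, or if a joint passes its speed limit or range.

## Working session

There is one attempt and no reset: what is moved stays moved. The work goes in short steps, Python scripts to look and compute and a tool call to move; the robot and the scene stay as the last step left them, time stands still between calls to the robot, and variables do not carry over. Pictures are saved under pics/ and viewed, about 12 in all and at most 16, crops included, and the job is handed in when it is done.

Besides the shell and the picture viewer there is one more tool, called after "Call:" by a JSON object that holds its "op" and its "data". move_arm: Moves the arm, as the interface text tells. Its arguments: {"type":"object","properties":{"commands":{"type":"string"},"force":{"type":"number"}},"required":["commands"]}

```bash
ls; mkdir -p pics; python3 - <<'E'
from station import bot
import cv2
o=bot.get_obs();print({k:(o[k] if not hasattr(o[k],'round') else o[k].round(3) if hasattr(o[k],'shape') else o[k]) for k in o})
for n in ("scene","top"):
    c=bot.read_camera(n);cv2.imwrite(f"pics/{n}0.png",c["img"][:,:,::-1]);print(n,c["K"],c["rvec"],c["tvec"])
E
```

```text
pics
{'t': 0.0, 'q': array([-1.285,  0.478,  0.022,  1.556, -0.012,  1.109, -0.083]), 'joint_vel': array([ 0.   ,  0.   ,  0.   ,  0.   ,  0.   , -0.001,  0.001]), 'joint_torque': array([ 1.0000e-03, -5.9645e+01,  1.6090e+00, -2.8120e+01,  1.3000e-02,
        9.0000e-03,  0.0000e+00]), 'eef_pos': array([0.259, 0.623, 0.23 ]), 'tool_rot': array([-0.   ,  0.196,  0.981, -0.001]), 'contact_force': array([-0.279,  0.511,  0.232]), 'torque': array([-0.012,  0.002,  0.064]), 'gripper_width': 1.0011784195807962}
scene [[452.78609423   0.         279.73374744]
 [  0.         452.78609423 201.92768196]
 [  0.           0.           1.        ]] [ 0.13675693  2.98159837 -0.92238138] [0.56676273 0.03381225 1.31459837]
top [[521.15831031   0.         273.5339275 ]
 [  0.         521.15831031 219.14746743]
 [  0.           0.           1.        ]] [ 2.16912664 -2.20658125  0.09524125] [-0.00269702  0.5696091   1.65575024]
```

View pics/scene0.png

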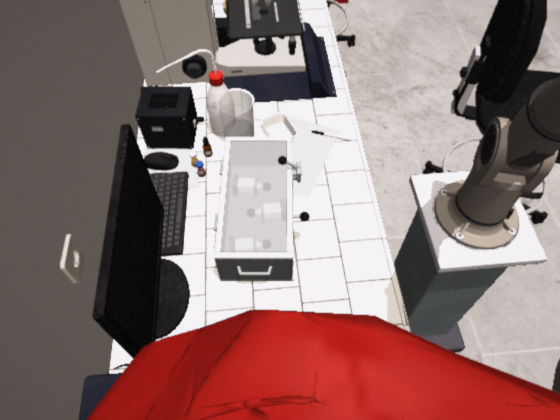

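View pics/top0.png

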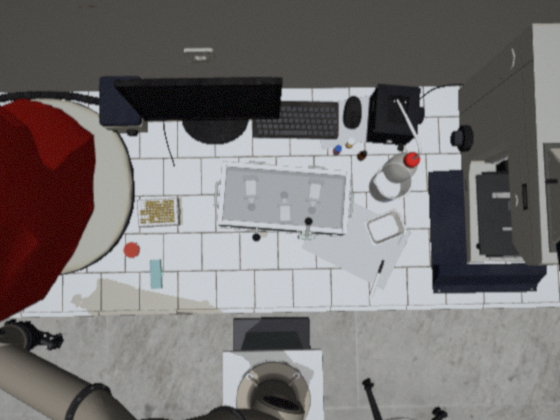

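Both views show three lying canisters: left and right have the foot far and the ball near, the middle one is reversed. The latch knob is at scene (282,160) / top (308,221), and the cover knob at scene (304,216) / top (256,237).

```bash
cat > h.py <<'E'
import numpy as np, cv2
from station import bot
from scipy.spatial.transform import Rotation as R
from scipy.optimize import least_squares
def rot(o=None):
    o=o or bot.get_obs(); w,x,y,z=o["tool_rot"]; return R.from_quat([x,y,z,w])
def cam(n):
    """image, K, Rcw, tcw (world to camera)"""
    o=bot.get_obs(); c=bot.read_camera(n)
    if n=="wrist":
        T=np.eye(4);T[:3,:3]=rot(o).as_matrix();T[:3,3]=o["eef_pos"]
        M=np.linalg.inv(T@c["hand_eye"]); return c["img"],c["K"],M[:3,:3],M[:3,3]
    return c["img"],c["K"],cv2.Rodrigues(np.array(c["rvec"]))[0],np.array(c["tvec"]).ravel()
def proj(c,p):
    q=np.atleast_2d(p)@c[2].T+c[3]; q=q@c[1].T; return q[:,:2]/q[:,2:]
def onplane(c,uv,z):
    d=c[2].T@np.linalg.inv(c[1])@np.array([*uv,1.]); C=-c[2].T@c[3]; return C+d*(z-C[2])/d[2]
def tri(cs,uvs):
    A=[];b=[]
    for c,uv in zip(cs,uvs):
        d=c[2].T@np.linalg.inv(c[1])@np.array([*uv,1.]);d/=np.linalg.norm(d);P=np.eye(3)-np.outer(d,d)
        A.append(P);b.append(P@(-c[2].T@c[3]))
    p=np.linalg.lstsq(np.vstack(A),np.hstack(b),rcond=None)[0]
    return p,[np.round(proj(c,p)[0]-uv,1) for c,uv in zip(cs,uvs)]
def dark(c,uv,r=9,th=60):
    """centroid of dark blob near uv"""
    g=cv2.cvtColor(c[0],cv2.COLOR_RGB2GRAY);n,l,s,ce=cv2.connectedComponentsWithStats((g<th).astype(np.uint8))
    k=[i for i in range(1,n) if np.linalg.norm(ce[i]-uv)<r and s[i,4]>8]
    return [(ce[i].round(1),s[i,4]) for i in k]
def save(img,name): cv2.imwrite(f"pics/{name}.png",img[:,:,::-1])
E
python3 - <<'E'
from h import *
s,t=cam("scene"),cam("top")
for nm,a,b in(("latch",(282,160),(308,221)),("cover",(304,216),(256,237))):
    A,B=dark(s,a),dark(t,b);print(nm,A,B)
    if A and B: print(tri([s,t],[A[0][0],B[0][0]]))
a=cv2.resize(s[0][130:290,205:315],(385,560),interpolation=cv2.INTER_CUBIC)
b=cv2.resize(t[0][150:250,210:360],None,fx=5,fy=5,interpolation=cv2.INTER_CUBIC)
save(a,"s1");save(b,"t1")
E
```

```text
latch [(array([282. , 159.9]), np.int32(44))] [(array([308.2, 221. ]), np.int32(35))]
(array([ 0.55112776, -0.11219893,  0.17234309]), [array([0.1, 0. ]), array([ 0. , -0.1])])
cover [(array([304.2, 216.2]), np.int32(50))] [(array([255.9, 236.8]), np.int32(32))]
(array([0.50883351, 0.04277951, 0.12796495]), [array([-0.1, -0. ]), array([-0. ,  0.1])])
```

View pics/t1.png

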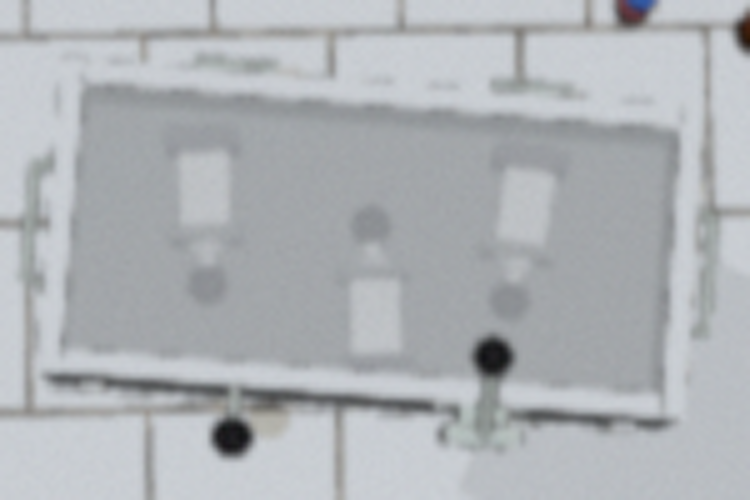

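The knobs triangulate to 172 and 128 mm high (expected 173 and 129). Together they give the case centre at about (0.627, -0.044) with a yaw of about -5.5°. I'll turn the tool into line with the case and move in over the latch.

Call:
{"op": "move_arm", "data": {"commands": "0.4 0 0 -1.3 0 0 -5.7; 0.4 0 0 -1.3 0 0 -5.7; 0.4 0 0 -1.3 0 0 -5.7; 0.4 -1.5 -2.8 0 0 0 0; 0.4 -1.5 -2.8 0 0 0 0; 0.4 -1.5 -2.8 0 0 0 0; 0.4 -1.5 -2.8 0 0 0 0; 0.4 -1.5 -2.8 0 0 0 0; 0.4 -1.5 -2.8 0 0 0 0; 0.4 -1.5 -2.8 0 0 0 0; 0.4 -1.5 -2.8 0 0 0 0; 0.4 -1.5 -2.8 0 0 0 0"}}

```text
t: 1.2
eef_pos: [0.3697, 0.358, 0.2703]
tool_rot: [-0.0, 0.048, 0.999, -0.0]
contact_force: [1.1, 0.4, -0.1]
gripper_width: 0.401
```

```bash
cat >> h.py <<'E'
C0=np.array([.627,-.0439,0]); YAW=np.radians(-5.5); RC=R.from_euler("z",YAW)
def tocase(p): return (RC.inv().apply(np.asarray(p)-C0)*1000).round(1)
def toworld(mm): return RC.apply(np.asarray(mm)/1000.)+C0
def st():
    o=bot.get_obs(); M=rot(o).as_matrix(); 
    yd=np.degrees(np.arctan2(M[1,1],M[0,1])-YAW)-90
    print("t%.1f case"%o["t"],tocase(o["eef_pos"]),"yawerr %.1f tilt %.1f"%(yd,np.degrees(np.arccos(-M[2,2]))),"F",np.round(o["contact_force"],1),"g%.2f"%o["gripper_width"],"q",np.round(o["q"],2))
E
python3 -c "
from h import *
st()"
```

```text
t1.2 case [-294.6  375.4  270.3] yawerr 0.0 tilt 0.0 F [ 1.1  0.4 -0.1] g0.40 q [-0.93  0.17  0.05  1.89 -0.01  1.08  0.59]
```

Call:
{"op": "move_arm", "data": {"commands": "0 -0.9 -3.1 -0.2 0 0 0; 0 -0.9 -3.1 -0.2 0 0 0; 0 -0.9 -3.1 -0.2 0 0 0; 0 -0.9 -3.1 -0.2 0 0 0; 0 -0.9 -3.1 -0.2 0 0 0; 0 -0.9 -3.1 -0.2 0 0 0; 0 -0.9 -3.1 -0.2 0 0 0; 0 -0.9 -3.1 -0.2 0 0 0; 0 -0.9 -3.1 -0.2 0 0 0; 0 -0.9 -3.1 -0.2 0 0 0; 0 -0.9 -3.1 -0.2 0 0 0; 0 -0.9 -3.1 -0.2 0 0 0"}}

```text
t: 2.2
eef_pos: [0.4413, -0.0226, 0.2945]
tool_rot: [0.0, 0.048, 0.999, 0.0]
contact_force: [0.8, 0.0, 0.7]
gripper_width: -0.005
```

```bash
python3 -c "
from h import *
st(); c=cam('wrist'); save(c[0],'w1'); np.save('w1.npy',np.array([c[1],c[2],np.diag(c[3])]))
print((-c[2].T@c[3]).round(3), c[2][2].round(2))
for p in ((-69,-75,173),(-126,75,129)): print(proj(c,toworld(p)).round(0))
"
```

```text
t2.2 case [-186.9    3.4  294.5] yawerr 0.0 tilt 0.0 F [0.8 0.  0.7] g-0.01 q [-0.5   0.    0.41  2.02 -0.    1.12  1.39]
[ 0.362 -0.014  0.438] [ 0.31 -0.03 -0.95]
[[178. 338.]]
[[350. 254.]]
```

View pics/w1.png

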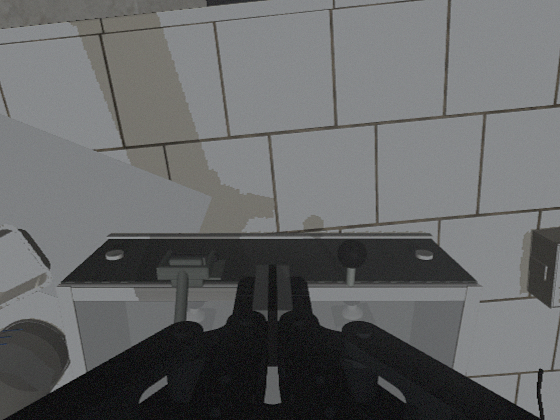

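The wrist view agrees: the cover knob is at (351,254), predicted (350,254), and the latch lever is near (180,338). Next I'll go behind the latch knob and push it over towards the robot.

Call:
{"op": "move_arm", "data": {"commands": "0 -2.5 -1.3 1 0 0 0; 0 -2.5 -1.3 1 0 0 0; 0 -2.5 -1.3 1 0 0 0; 0 -2.5 -1.3 1 0 0 0; 0 -2.5 -1.3 1 0 0 0; 0 -2.5 -1.3 1 0 0 0; 0 0 0 2.7 0 0 0; 0 0 0 2.7 0 0 0; 0 0 0 2.7 0 0 0; 0 0 0 0 0 0 0"}}

```text
t: 3.08
eef_pos: [0.5798, -0.1118, 0.1481]
tool_rot: [-0.005, 0.048, 0.999, 0.0]
contact_force: [-2.0, 0.6, 0.2]
gripper_width: -0.001
```

Call:
{"op": "move_arm", "data": {"commands": "0 0.8 0 -0.2 0 0 0; 0 0.8 0 -0.2 0 0 0; 0 0.8 0 -0.2 0 0 0; 0 0.8 0 -0.2 0 0 0; 0 0.8 0 -0.2 0 0 0; 0 0.8 0 -0.2 0 0 0; 0 0.8 0 -0.2 0 0 0; 0 0.8 0 -0.2 0 0 0; 0 0.8 0 0 0 0 0; 0 0 0 0 0 0 0; 0 0 0 0 0 0 0"}}

```text
t: 4.0
eef_pos: [0.5111, -0.1059, 0.1692]
tool_rot: [-0.0, 0.048, 0.999, 0.0]
contact_force: [-0.1, 0.6, 0.0]
gripper_width: 0.002
```

```bash
python3 -c "
from h import *
st(); s=cam('scene');t=cam('top')
for th in (0,.63,1.6):
    a=np.arctan2(45,62)-th; p=(-114+77*np.sin(a),-75,111+77*np.cos(a))
    print(th,np.round(p),proj(s,toworld(p)).round(0),proj(t,toworld(p)).round(0))
print(dark(s,(295,160),25),dark(t,(305,235),25))
"
```

```text
t4.0 case [-109.4  -72.8  169.2] yawerr 0.0 tilt 0.0 F [-0.1  0.6  0. ] g0.00 q [-0.31  0.32  0.48  2.01 -0.2   0.86  1.75]
0 [-69. -75. 173.] [[282. 160.]] [[308. 221.]]
0.63 [-114.  -75.  188.] [[299. 156.]] [[307. 236.]]
1.6 [-178.  -75.  154.] [[322. 164.]] [[305. 258.]]
[(array([296.9, 158.2]), np.int32(35)), (array([314.4, 159.6]), np.int32(37))] []
```

Call:
{"op": "move_arm", "data": {"commands": "0.4 0 0 -2 0 0 0; 0.7 0 0 -2.1 0 0 0; 0.7 0.4 3.7 0 0 0 0; 0.7 0.4 3.7 0 0 0 0; 0.7 0.4 3.7 0 0 0 0; 0.7 0.5 3.7 0 0 0 0; 0.7 0 0 2.5 0 0 0; 0.7 0 0 2.5 0 0 0; 0.7 0 0 2.5 0 0 0; 0.7 0 0 2.6 0 0 0; 0.7 0 0 0 0 0 0"}}

```text
t: 5.02
eef_pos: [0.506, 0.0428, 0.1052]
tool_rot: [-0.004, 0.047, 0.999, -0.001]
contact_force: [-0.9, -0.7, -1.0]
gripper_width: 0.696
```

```bash
python3 -c "
from h import *
st(); s=cam('scene');t=cam('top')
A,B=dark(s,(322,164),12),dark(t,(305,258),12);print(A,B)
a=cv2.resize(s[0][120:260,200:360],None,fx=4,fy=4,interpolation=cv2.INTER_CUBIC);save(a,'s2')
if A and B: print(tocase(tri([s,t],[A[0][0],B[0][0]])[0]))
"
```

```text
t5.0 case [-128.8   74.7  105.2] yawerr 0.1 tilt 0.4 F [-0.9 -0.7 -1. ] g0.70 q [-0.52  0.4   0.38  2.08 -0.22  0.71  1.48]
[] [(array([304.9, 257.5]), np.int32(28))]
```

View pics/s2.png

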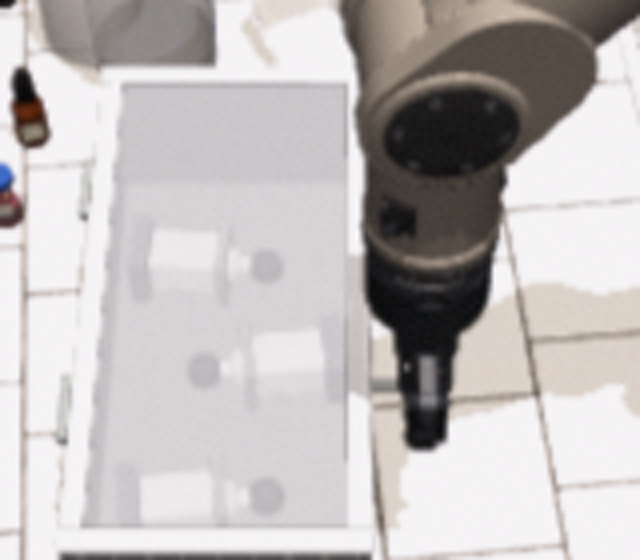

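The latch is open: its knob is at top (305,257.5), predicted (305,258). The fingers straddle the cover knob, so I'll close on it and work out the arc rows.

Call:
{"op": "move_arm", "data": {"commands": "0 0 0 0 0 0 0; 0 0 0 0 0 0 0; 0 0 0 0 0 0 0; 0 0 0 0 0 0 0; 0 0 0 0 0 0 0", "force": 40}}

```text
t: 5.53
eef_pos: [0.51, 0.0429, 0.1108]
tool_rot: [0.001, 0.048, 0.999, 0.0]
contact_force: [-1.2, -0.6, 7.0]
gripper_width: 0.275
```

```bash
python3 -c "
from h import *
st()
th=.018+np.linspace(0,1.73,19);x=-222.*np.cos(th);z=222*np.sin(th)
X=np.round(x/10,1);Z=np.round(z/10,1)
for a,b in zip(np.diff(X),np.diff(Z)): print('0 %.1f 0 %.1f 0 0 0;'%(-a,-b),end=' ')
"
```

```text
t5.5 case [-124.8   75.2  110.8] yawerr 0.0 tilt 0.2 F [-1.2 -0.6  7. ] g0.28 q [-0.52  0.39  0.38  2.07 -0.22  0.72  1.48]
0 -0.1 0 -2.1 0 0 0; 0 -0.4 0 -2.1 0 0 0; 0 -0.5 0 -2.1 0 0 0; 0 -0.8 0 -2.0 0 0 0; 0 -0.9 0 -1.9 0 0 0; 0 -1.1 0 -1.8 0 0 0; 0 -1.3 0 -1.7 0 0 0; 0 -1.4 0 -1.6 0 0 0; 0 -1.6 0 -1.5 0 0 0; 0 -1.7 0 -1.2 0 0 0; 0 -1.8 0 -1.1 0 0 0; 0 -2.0 0 -1.0 0 0 0; 0 -2.0 0 -0.7 0 0 0; 0 -2.0 0 -0.5 0 0 0; 0 -2.1 0 -0.4 0 0 0; 0 -2.2 0 -0.1 0 0 0; 0 -2.1 0 0.1 0 0 0; 0 -2.1 0 0.2 0 0 0;
```

Call:
{"op": "move_arm", "data": {"commands": "0 -0.1 0 -2.1 0 0 0; 0 -0.4 0 -2.1 0 0 0; 0 -0.5 0 -2.1 0 0 0; 0 -0.8 0 -2.0 0 0 0; 0 -0.9 0 -1.9 0 0 0; 0 -1.1 0 -1.8 0 0 0; 0 -1.3 0 -1.7 0 0 0; 0 -1.4 0 -1.6 0 0 0; 0 -1.6 0 -1.5 0 0 0"}}

```text
t: 6.28
eef_pos: [0.5889, 0.0353, 0.2781]
tool_rot: [-0.001, 0.048, 0.999, 0.0]
contact_force: [3.4, 0.2, -8.2]
gripper_width: 0.272
```

```bash
python3 -c "
from h import *
st()"
```

```text
t6.3 case [-45.5  75.2 278.1] yawerr 0.0 tilt 0.1 F [ 3.4  0.2 -8.2] g0.27 q [-0.52  0.31  0.45  1.73 -0.15  1.13  1.45]
```

Call:
{"op": "move_arm", "data": {"commands": "0 -1.7 0 -1.2 0 0 0; 0 -1.8 0 -1.1 0 0 0; 0 -2.0 0 -1.0 0 0 0; 0 -2.0 0 -0.7 0 0 0; 0 -2.0 0 -0.5 0 0 0; 0 -2.1 0 -0.4 0 0 0; 0 -2.2 0 -0.1 0 0 0; 0 -2.1 0 0.1 0 0 0; 0 -2.1 0 0.2 0 0 0; 0 0 0 0 0 0 0; 0 0 0 0 0 0 0"}}

```text
t: 7.2
eef_pos: [0.7688, 0.0179, 0.3238]
tool_rot: [-0.0, 0.048, 0.999, -0.0]
contact_force: [-1.3, 0.6, -0.3]
gripper_width: -0.002
```

```bash
python3 -c "
from h import *
st(); s=cam('scene'); save(cv2.resize(s[0][60:290,150:430],None,fx=2.5,fy=2.5),'s3')
print(proj(s,toworld((96-222*np.cos(1.748),75,125+222*np.sin(1.748)))))"
```

```text
t7.2 case [135.2  75.1 323.8] yawerr 0.0 tilt 0.1 F [-1.3  0.6 -0.3] g-0.00 q [-0.36  0.62  0.45  1.19 -0.26  1.39  1.54]
[[187.91147865 162.90146097]]
```

View pics/s3.png

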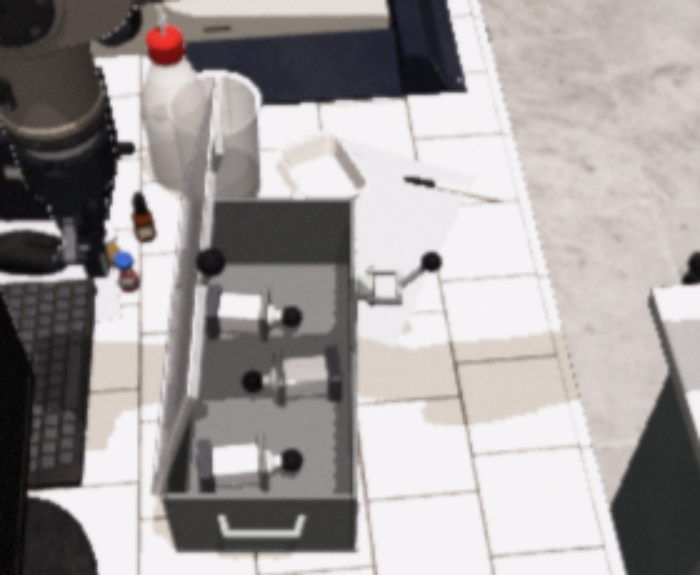

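The grip slackened partway, so the cover stopped at about 80°, with its knob at scene (234,165). I'll work out its exact angle and push it the rest of the way from the front.

```bash
python3 -c "
from h import *
s=cam('scene');A=dark(s,(234,165),8);print(A)
for th in np.arange(1.1,1.76,.05): print(th.round(2),np.round((96-222*np.cos(th),125+222*np.sin(th))),proj(s,toworld((96-222*np.cos(th),75,125+222*np.sin(th)))).round(1))"
```

```text
[]
1.1 [ -5. 323.] [[252.5 168.8]]
1.15 [  5. 328.] [[247.8 167.5]]
1.2 [ 16. 332.] [[243.  166.2]]
1.25 [ 26. 336.] [[238.2 165.2]]
1.3 [ 37. 339.] [[233.2 164.2]]
1.35 [ 47. 342.] [[228.2 163.4]]
1.4 [ 58. 344.] [[223.1 162.8]]
1.45 [ 69. 345.] [[217.9 162.4]]
1.5 [ 80. 346.] [[212.8 162. ]]
1.55 [ 91. 347.] [[207.7 161.9]]
1.6 [102. 347.] [[202.6 161.9]]
1.65 [114. 346.] [[197.6 162.1]]
1.7 [125. 345.] [[192.6 162.4]]
1.75 [136. 343.] [[187.7 162.9]]
```

Call:
{"op": "move_arm", "data": {"commands": "0 0 0 -2.6 0 0 0; 0 0 0 -2.6 0 0 0; 0 2.8 0 0 0 0 0; 0 2.8 0 0 0 0 0; 0 2.8 0 0 0 0 0; 0 2.8 0 0 0 0 0; 0 2.8 0 0 0 0 0; 0 0 0 2.4 0 0 0; 0 0 0 2.4 0 0 0; 0 0 0 0 0 0 0"}}

```text
t: 8.13
eef_pos: [0.6257, 0.032, 0.3252]
tool_rot: [-0.003, 0.047, 0.999, 0.0]
contact_force: [-0.6, 0.1, -1.1]
gripper_width: 0.0
```

Call:
{"op": "move_arm", "data": {"commands": "0 -1.5 0 0 0 0 0; 0 -1.5 0 0 0 0 0; 0 -1.5 0 0 0 0 0; 0 -1.5 0 0 0 0 0; 0 -1.5 0 0 0 0 0; 0 -1.5 0 0 0 0 0; 0 -1.5 0 0 0 0 0; 0 -1.2 0 0 0 0 0; 0 0 0 0 0 0 0"}}

```text
t: 8.88
eef_pos: [0.7468, 0.0202, 0.3287]
tool_rot: [0.0, 0.048, 0.999, -0.0]
contact_force: [-0.3, -0.8, -0.5]
gripper_width: 0.0
```

```bash
python3 -c "
from h import *
st()"
```

```text
t8.9 case [113.1  75.3 328.7] yawerr 0.0 tilt 0.0 F [-0.3 -0.8 -0.5] g0.00 q [-0.38  0.57  0.46  1.25 -0.25  1.37  1.54]
```

Call:
{"op": "move_arm", "data": {"commands": "0 2.9 -0.9 0 0 0 0; 0 2.9 -0.9 0 0 0 0; 0 2.9 -0.9 0 0 0 0; 0 2.9 -0.9 0 0 0 0; 0 2.9 -0.9 0 0 0 0; 0 2.9 -0.9 0 0 0 0; 0 2.9 -0.9 0 0 0 0; 0 2.9 -0.9 0 0 0 0; 0 0 0 0 0 0 0; 0 0 0 0 0 0 0"}}

```text
t: 9.72
eef_pos: [0.5066, -0.0297, 0.3297]
tool_rot: [0.001, 0.048, 0.999, 0.001]
contact_force: [-0.1, -0.3, -1.3]
gripper_width: -0.006
```

```bash
python3 -c "
from h import *
st(); s,t,w=cam('scene'),cam('top'),cam('wrist'); 
print('knob',dark(s,(188,163),15),dark(t,(256,180),30))
a=cv2.resize(s[0][130:280,200:310],(410,560),interpolation=cv2.INTER_CUBIC)
b=cv2.resize(w[0],None,fx=.7,fy=.7)
b=np.vstack([b,np.zeros((560-b.shape[0],b.shape[1],3),np.uint8)]);save(np.hstack([a,b]),'sw4')
for n,x,y in (('L',0,0),):pass
for i,c in (('s',s),('t',t)):
  g=cv2.cvtColor(c[0],cv2.COLOR_RGB2GRAY);n,l,st_,ce=cv2.connectedComponentsWithStats((g<50).astype(np.uint8))
  for k in range(1,n):
    p=tocase(onplane(c,ce[k],.03))
    if abs(p[0])<90 and abs(p[1])<190 and st_[k,4]>8: print(i,ce[k].round(1),st_[k,4],p)
"
```

```text
t9.7 case [-121.2    2.6  329.7] yawerr 0.0 tilt 0.2 F [-0.1 -0.3 -1.3] g-0.01 q [-0.51  0.11  0.49  1.85 -0.06  1.2   1.48]
knob [(array([186.6, 163.4]), np.int32(81))] [(array([251.2, 206.3]), np.int32(37))]
s [266.3 186.4] 54 [-21.5 -92.   30. ]
s [234.6 190.4] 32 [ 71.4 -77.1  30. ]
s [250.4 212.6] 49 [21.4  0.6 30. ]
s [283.5 216. ] 28 [-72.6  11.9  30. ]
s [266.3 244.1] 56 [-26.2 102.3  30. ]
s [233.  253.4] 20 [ 62.7 131.2  30. ]
t [289.4 182. ] 704 [ 62.9 -15.6  30. ]
t [284.  194.3] 29 [21.5 -1.4 30. ]
t [251.5 206.6] 31 [-26.4  99.6  30. ]
t [312.3 209.9] 26 [-21.4 -96.   30. ]
```

View pics/sw4.png

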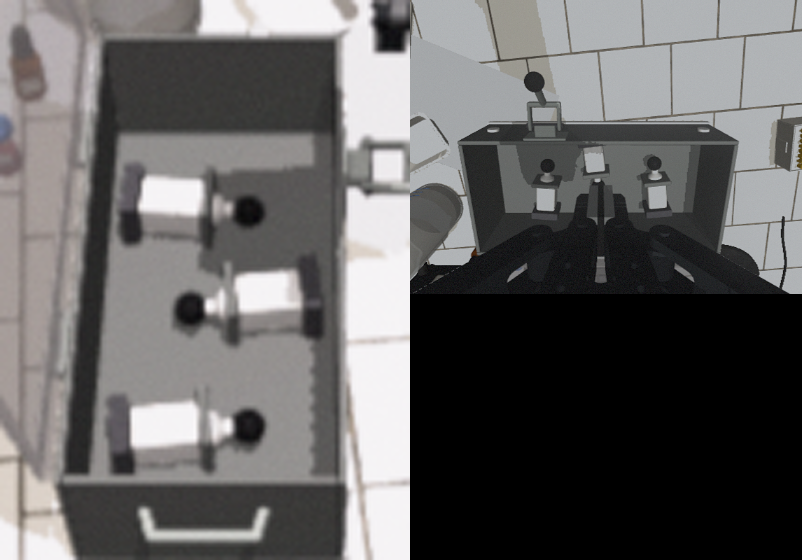

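The cover is at its stop: knob at (187,163), predicted (188,163). All three canisters are clear, with balls at scene (266,186), (250,213) and (266,244). I'll triangulate the balls and take the yaws from the white labels.

```bash
cat > can.py <<'E'
from h import *
s,t=cam('scene'),cam('top')
def blobs(c,m,z,amin=8):
    n,l,S,ce=cv2.connectedComponentsWithStats(m.astype(np.uint8)); out=[]
    for k in range(1,n):
        p=tocase(onplane(c,ce[k],z))
        if abs(p[0])<85 and abs(p[1])<185 and amin<S[k,4]<160: out.append((ce[k],p,S[k,4]))
    return out
g=[cv2.cvtColor(c[0],cv2.COLOR_RGB2GRAY) for c in (s,t)]
zb=float(__import__('sys').argv[1]) if len(__import__('sys').argv)>1 else .03
B=[blobs(c,gg<50,zb) for c,gg in zip((s,t),g)]
W=[blobs(c,gg>170,.047,30) for c,gg in zip((s,t),g)]
print("labels s",[(w[1],w[2]) for w in W[0]]);print("labels t",[(w[1],w[2]) for w in W[1]])
for a in B[0]:
    for b in B[1]:
        if np.linalg.norm(a[1]-b[1])<15:
            p,e=tri([s,t],[a[0],b[0]]);print("ball",tocase(p),e)
E
python3 can.py
```

```text
labels s [(array([-0.4,  5. , 47. ]), np.int32(31)), (array([ -5.2, 110.3,  47. ]), np.int32(35))]
labels t [(array([ 32.7, 106.9,  47. ]), np.int32(140)), (array([ 39. , -97.1,  47. ]), np.int32(140)), (array([-78.3, -15. ,  47. ]), np.int32(107))]
ball [-21.2 -96.   24.4] [array([-0.1, -0. ]), array([-0. ,  0.1])]
ball [21.7 -1.5 26.4] [array([-0.1, -0. ]), array([-0. ,  0.1])]
ball [-26.2 100.3  26.9] [array([0., 0.]), array([ 0., -0.])]
```

```bash
python3 - <<'E'
from h import *
w,t=cam('wrist'),cam('top')
f=lambda c,b,l:(tocase(onplane(c,b,.03)),tocase(onplane(c,l,.047)))
for n,b,l in(('R',(195.7,234.3),(194.3,278.6)),('L',(350,232.9),(352.9,278.6))): print(n,f(w,b,l))
for n,b,l in(('R0',(312.3,209.9),(315.4,191.4)),('L0',(251.5,206.6),(250.6,188)),('M0',(284,194.3),(285.4,213))): print(n,f(t,b,l))
E
```

```text
R (array([-25.4, -92.9,  30. ]), array([ 28.4, -94.7,  47. ]))
L (array([-27.6, 103.2,  30. ]), array([ 28.1, 107.2,  47. ]))
R0 (array([-21.4, -95.9,  30. ]), array([  36.7, -100.1,   47. ]))
L0 (array([-26.3,  99.4,  30. ]), array([ 31.1, 106.5,  47. ]))
M0 (array([21.6, -1.4, 30. ]), array([-39.7, -10.1,  47. ]))
```

Yaws are about R -3°, L +6° and M +8°. I'll take the right canister first.

Call:
{"op": "move_arm", "data": {"commands": "0.6 -2 -2 2.6 0 0 0; 0.6 -2 -2 2.6 0 0 0; 0.6 -2 -2 2.6 0 0 0; 0.6 -2 -2 2.6 0 0 0; 0.6 -2 -1.8 2.6 0 0 0; 0.6 0 0 0 0 0 3; 0.6 0 0 2.8 0 0 0; 0.6 0 0 2.8 0 0 0; 0.6 0 0 2.8 0 0 0; 0.6 0 0 2.8 0 0 0; 0.6 0 0 2.8 0 0 0; 0.6 0 0 0 0 0 0"}}

```text
t: 11.07
eef_pos: [0.5947, -0.1352, 0.0526]
tool_rot: [-0.005, 0.073, 0.997, 0.0]
contact_force: [-1.1, -0.1, 0.2]
gripper_width: 0.602
```

```bash
python3 -c "
from h import *
st()
w=cam('wrist');g=cv2.cvtColor(w[0],cv2.COLOR_RGB2GRAY);save(w[0],'w5')
print(proj(w,toworld((-21.5,-95,30))))"
```

```text
t11.1 case [-23.4 -94.   52.6] yawerr -2.9 tilt 0.6 F [-1.1 -0.1  0.2] g0.60 q [-0.19  0.63  0.43  1.86 -0.37  0.74  1.87]
[[268.93199376 266.01393055]]
```

View pics/w5.png

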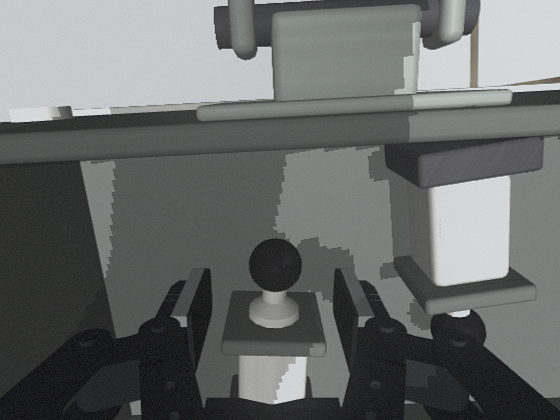

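The right ball is at (275,265), predicted (269,266), centred between the fingers. I'll descend and check the height.

Call:
{"op": "move_arm", "data": {"commands": "0.6 0 0 1.8 0 0 0; 0.6 0 0 1.8 0 0 0; 0.6 0 0 0 0 0 0; 0.6 0 0 0 0 0 0"}}

```text
t: 11.45
eef_pos: [0.5987, -0.1366, 0.0233]
tool_rot: [0.0, 0.074, 0.997, -0.0]
contact_force: [-0.2, -0.1, 0.2]
gripper_width: 0.603
```

```bash
python3 -c "
from h import *
st()"
```

```text
t11.4 case [-19.2 -95.   23.3] yawerr -3.0 tilt 0.0 F [-0.2 -0.1  0.2] g0.60 q [-0.17  0.67  0.4   1.87 -0.4   0.68  1.89]
```

Call:
{"op": "move_arm", "data": {"commands": "0.6 0.2 0 1.1 0 0 0; 0.6 0 0 0 0 0 0; 0 0 0 0 0 0 0; 0 0 0 0 0 0 0; 0 0 0 0 0 0 0; 0 0 0 0 0 0 0; 0 0 0 0 0 0 0", "force": 35}}

```text
t: 12.03
eef_pos: [0.5966, -0.1361, 0.012]
tool_rot: [0.0, 0.074, 0.997, 0.0]
contact_force: [-2.6, 1.1, 6.9]
gripper_width: 0.281
```

Call:
{"op": "move_arm", "data": {"commands": "0 0 0 -0.8 0 0 0; 0 0 0 -0.8 0 0 0; 0 0 0 -0.8 0 0 0; 0 0 0 -0.8 0 0 0; 0 0 0 -0.8 0 0 0; 0 0 0 -0.8 0 0 0; 0 0 0 -0.8 0 0 0; 0 0 0 -0.8 0 0 0; 0 0 0 -0.8 0 0 0; 0 0 0 -0.8 0 0 0; 0 0 0 0 0 0 0; 0 0 0 0 0 0 0"}}

```text
t: 13.03
eef_pos: [0.5964, -0.1361, 0.0917]
tool_rot: [0.0, 0.074, 0.997, 0.0]
contact_force: [0.5, -0.5, -3.1]
gripper_width: 0.278
```

```bash
python3 -c "
from h import *
st()
s=cam('scene');save(cv2.resize(s[0][130:290,200:320],(480,640)[:2],interpolation=cv2.INTER_CUBIC)[:600],'s6')"
```

```text
t13.0 case [-21.6 -94.7  91.7] yawerr -3.0 tilt 0.0 F [ 0.5 -0.5 -3.1] g0.28 q [-0.22  0.57  0.46  1.85 -0.34  0.79  1.85]
```

View pics/s6.png

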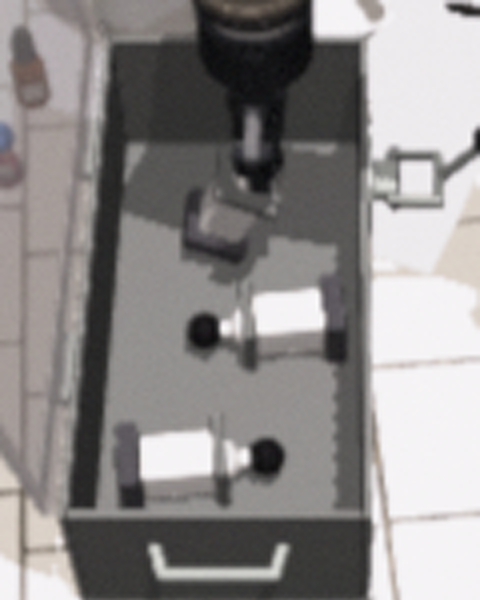

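The canister (ball at crop (260,180)) hangs tilted with its foot on the far side, held by pad friction. I'll ease the grip to the minimum and let it swing.

Call:
{"op": "move_arm", "data": {"commands": "0 0 0 0 0 0 0; 0 0 0 0 0 0 0; 0 0 0 0 0 0 0; 0 0 0 0 0 0 0; 0 0 0 0 0 0 0; 0 0 0 0 0 0 0", "force": 20}}

```text
t: 13.58
eef_pos: [0.5962, -0.1361, 0.0912]
tool_rot: [-0.0, 0.074, 0.997, -0.0]
contact_force: [0.2, -1.2, -2.3]
gripper_width: 0.275
```

```bash
python3 -c "
from h import *
st();o=bot.get_obs();print(o['torque'])
w=cam('wrist');save(w[0],'w7');s=cam('scene');
save(np.hstack([cv2.resize(s[0][130:290,200:320],(315,420),interpolation=cv2.INTER_CUBIC),cv2.resize(w[0],(480,360))[:,:].copy().__class__((420,480,3),np.uint8)*0+np.vstack([cv2.resize(w[0],(480,360)),np.zeros((60,480,3),np.uint8)])]),'sw7')"
```

```text
t13.6 case [-21.9 -94.8  91.2] yawerr -3.0 tilt 0.0 F [ 0.2 -1.2 -2.3] g0.28 q [-0.22  0.58  0.46  1.85 -0.34  0.79  1.85]
[0.03802283 0.1308027  0.01462537]
```

View pics/sw7.png

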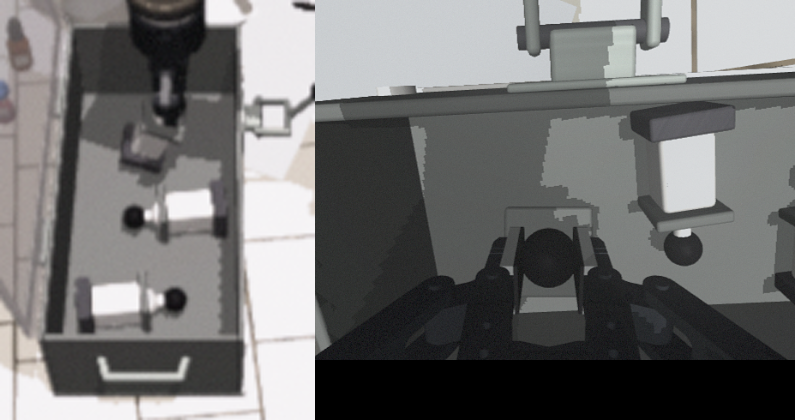

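```bash
python3 -c "
from h import *
s=cam('scene')
for ph in range(0,71,10):
  a=np.radians(ph); b=np.array((-21.6,-95,110.)); f=b+99*np.array((np.sin(a),-.05*np.sin(a),-np.cos(a)))
  d=b+(99-5)*np.array((np.sin(a),-.05*np.sin(a),-np.cos(a))); print(ph,((proj(s,toworld(f))[0]-(200,130))*2.625).round(0), 'low corner z',(f[2]-24*np.sin(a)).round(0))
"
```

```text
0 [175. 156.] low corner z 11.0
10 [160. 154.] low corner z 8.0
20 [145. 151.] low corner z 9.0
30 [131. 147.] low corner z 12.0
40 [118. 141.] low corner z 19.0
50 [106. 134.] low corner z 28.0
60 [ 96. 126.] low corner z 40.0
70 [ 88. 117.] low corner z 54.0
```

The tilt is about 20° (foot plate seen at crop (143,150), which the model puts at 20°). I'll tilt the tool by that about the ball to bring the canister upright, then lower it to the floor.

Call:
{"op": "move_arm", "data": {"commands": "0 0.2 0 0 0 6.7 0; 0 0.2 0 0 0 6.7 0; 0 0.2 0 0 0 6.6 0; 0 0 0 0 0 0 0; 0 0 0 0 0 0 0; 0 -0.1 0 0.2 0 0 0; 0 -0.1 0 0.2 0 0 0; 0 0 0 0 0 0 0; 0 0 0 0 0 0 0"}}

```text
t: 14.48
eef_pos: [0.5927, -0.1357, 0.0907]
tool_rot: [-0.17, 0.073, 0.983, 0.013]
contact_force: [1.4, 1.4, 12.7]
gripper_width: 0.275
```

```bash
python3 -c "
from h import *
st()
w=cam('wrist');s=cam('scene');print(proj(s,toworld([(-21.6,-95,105),(-21.6,-95,6)])))
save(np.hstack([cv2.resize(s[0][130:290,200:320],(315,420),interpolation=cv2.INTER_CUBIC),np.vstack([cv2.resize(w[0],(480,360)),np.zeros((60,480,3),np.uint8)])]),'sw8')"
```

```text
t14.5 case [-25.3 -94.7  90.7] yawerr -3.0 tilt 19.6 F [ 1.4  1.4 12.7] g0.27 q [-0.17  0.75  0.47  1.58 -0.3   1.23  1.81]
[[265.46630125 169.79032846]
 [266.62161401 190.30681909]]
```

View pics/sw8.png

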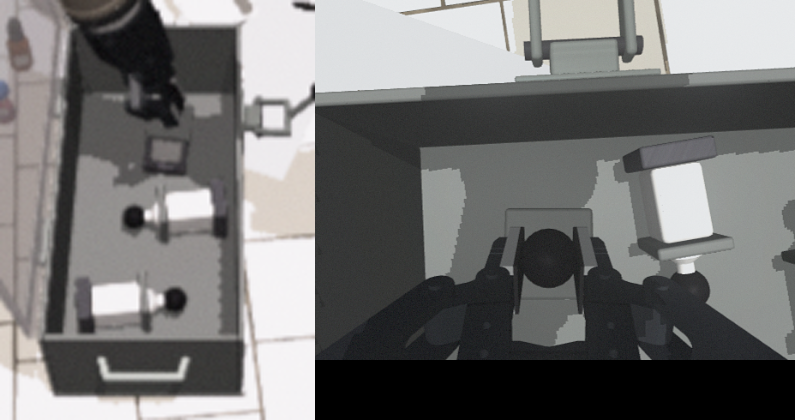

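Nearly upright now: the foot is at crop (165,152), with 12.7 N of floor contact. Release and back out along the tool axis.

Call:
{"op": "move_arm", "data": {"commands": "0.35 0 0 -0.1 0 0 0; 0.5 0 0 0 0 0 0; 0.5 0 0 0 0 0 0; 0.5 0 0 0 0 0 0; 0.5 0 0 -2 0 0 0; 0.5 0 0 -2.5 0 0 0; 0.5 0 0 -3 0 -6.7 0; 0.5 0 0 -3 0 -6.7 0; 0.5 0 0 -3 0 -6.6 0; 0.5 0 0 0 0 0 0; 0.5 0 0 0 0 0 0"}}

```text
t: 15.5
eef_pos: [0.6265, -0.1411, 0.2205]
tool_rot: [0.002, 0.074, 0.997, 0.001]
contact_force: [0.4, 1.0, -0.3]
gripper_width: 0.5
```

```bash
python3 can.py; python3 can.py .105|tail -4; python3 -c "
from h import *
st()
w=cam('wrist');s=cam('scene')
save(np.hstack([cv2.resize(s[0][130:290,200:320],(315,420),interpolation=cv2.INTER_CUBIC),np.vstack([cv2.resize(w[0],(480,360)),np.zeros((60,480,3),np.uint8)])]),'sw9')
print(proj(w,toworld([(-21.6,-95,105),(-21.6,-95,6),(21.6,-1.5,30)])).round(0)*.857+(315,0))"
```

```text
labels s [(array([ -5.2, 110.3,  47. ]), np.int32(35))]
labels t [(array([ 33., 107.,  47.]), np.int32(140)), (array([-39.8,  -7.3,  47. ]), np.int32(147))]
ball [21.8 -1.1 27.1] [array([-0.1, -0. ]), array([-0. ,  0.1])]
ball [-26.   99.9  26.1] [array([-0., -0.]), array([-0.,  0.])]
labels s [(array([ -5.2, 110.3,  47. ]), np.int32(35))]
labels t [(array([ 32.7, 106.9,  47. ]), np.int32(140)), (array([-39.8,  -7.3,  47. ]), np.int32(147))]
t15.7 case [  8.6 -95.8 216.1] yawerr -2.9 tilt 0.2 F [ 0.7 -0.2 -0.3] g0.50 q [-0.25  0.48  0.52  1.68 -0.27  1.06  1.78]
[[546.39  143.119]
 [547.247 125.979]
 [636.375 165.401]]
```

View pics/sw9.png

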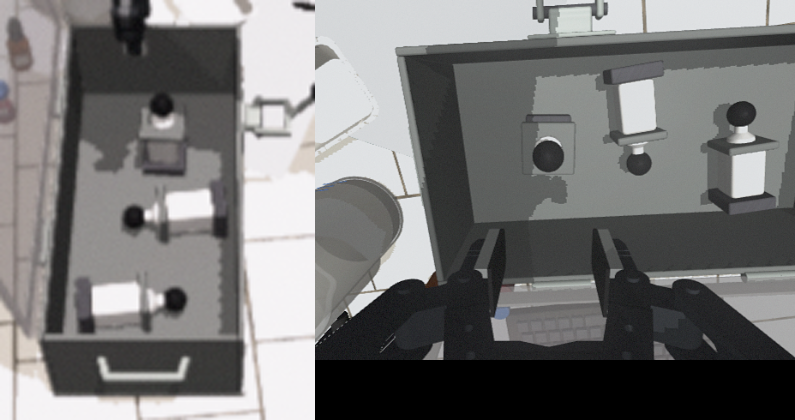

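The right canister stands upright, its ball at (548,155) centred over its foot outline. On to the middle one at (21.7,-1.3).

Call:
{"op": "move_arm", "data": {"commands": "0.6 0 0 0 0 0 -5.5; 0.6 0 0 0 0 0 -5.5; 0.6 -0.8 3.1 0 0 0 0; 0.6 -0.9 3.1 0 0 0 0; 0.6 -0.9 3.0 0 0 0 0; 0.6 0 0 2.7 0 0 0; 0.6 0 0 2.7 0 0 0; 0.6 0 0 2.7 0 0 0; 0.6 0 0 2.7 0 0 0; 0.6 0 0 2.7 0 0 0; 0.6 0 0 1.5 0 0 0; 0.6 0 0 0 0 0 0"}}

```text
t: 16.8
eef_pos: [0.6456, -0.0473, 0.0628]
tool_rot: [-0.004, -0.022, 1.0, -0.0]
contact_force: [-0.9, -0.4, -0.8]
gripper_width: 0.597
```

```bash
python3 -c "
from h import *
w=cam('wrist');st()
print(proj(w,toworld((21.7,-1.3,30))).round(1),dark(w,proj(w,toworld((21.7,-1.3,30)))[0],25,45))"
```

```text
t16.9 case [20.3 -1.7 65.2] yawerr 8.0 tilt 0.3 F [0.4 0.1 0.8] g0.60 q [-0.3   0.65  0.39  1.76 -0.33  0.8   1.87]
[[270.2 258.8]] [(array([273.2, 257.7]), np.int32(1600))]
```

Call:
{"op": "move_arm", "data": {"commands": "0.6 0 0 2.2 0 0 0; 0.6 0 0 2.2 0 0 0; 0.6 0 0 0.9 0 0 0; 0.6 0 0 0 0 0 0; 0.6 0 0 0 0 0 0; 0 0 0 0 0 0 0; 0 0 0 0 0 0 0; 0 0 0 0 0 0 0; 0 0 0 0 0 0 0; 0 0 0 0 0 0 0", "force": 25}}

```text
t: 17.68
eef_pos: [0.65, -0.0477, 0.0165]
tool_rot: [0.001, -0.022, 1.0, 0.0]
contact_force: [-0.2, 1.0, 5.3]
gripper_width: 0.282
```

Call:
{"op": "move_arm", "data": {"commands": "0 0 0 -0.8 0 0 0; 0 0 0 -0.8 0 0 0; 0 0 0 -0.8 0 0 0; 0 0 0 -0.8 0 0 0; 0 0 0 -0.8 0 0 0; 0 0 0 -0.8 0 0 0; 0 0 0 -0.8 0 0 0; 0 0 0 -0.8 0 0 0; 0 0 0 -0.8 0 0 0; 0 0 0 -0.8 0 0 0; 0 0 0 0 0 0 0; 0 0 0 0 0 0 0"}}

```text
t: 18.68
eef_pos: [0.6506, -0.0475, 0.0968]
tool_rot: [0.002, -0.022, 1.0, 0.0]
contact_force: [0.5, 1.4, 7.4]
gripper_width: 0.285
```

```bash
python3 -c "
from h import *
st()"
```

```text
t18.7 case [23.9 -1.3 96.8] yawerr 8.0 tilt 0.2 F [0.5 1.4 7.4] g0.28 q [-0.31  0.61  0.41  1.75 -0.31  0.84  1.85]
```

```bash
python3 -c "
from h import *
st();w=cam('wrist');s=cam('scene')
save(np.hstack([cv2.resize(s[0][130:290,200:320],(315,420),interpolation=cv2.INTER_CUBIC),np.vstack([cv2.resize(w[0],(480,360)),np.zeros((60,480,3),np.uint8)])]),'sw10')
for ph in (0,10,20,30):
  a=np.radians(ph); b=np.array((23.9,-1.3,110.)); f=b+99*np.array((-np.sin(a),-.14*np.sin(a),-np.cos(a)))
  print(ph,((proj(s,toworld(f))[0]-(200,130))*2.625).round(0))
"
```

```text
t18.7 case [23.9 -1.3 96.8] yawerr 8.0 tilt 0.2 F [0.5 1.4 7.4] g0.28 q [-0.31  0.61  0.41  1.75 -0.31  0.84  1.85]
0 [131. 225.]
10 [147. 222.]
20 [162. 218.]
30 [176. 213.]
```

View pics/sw10.png

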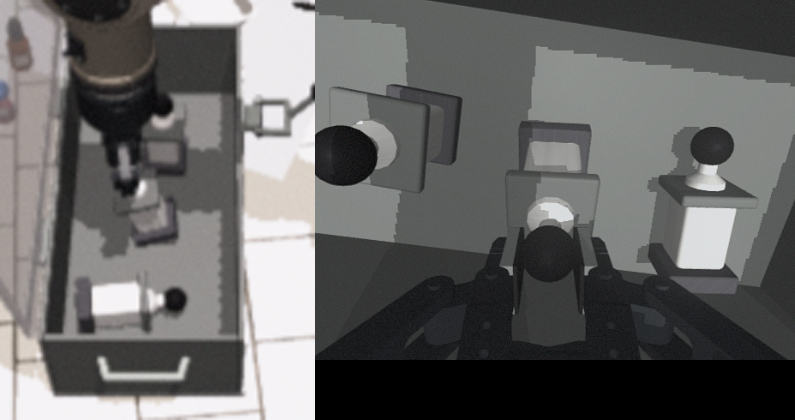

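The middle canister hangs with its foot towards the robot, tilted about 16° (foot at crop (155,220)). Same remedy, mirrored.

Call:
{"op": "move_arm", "data": {"commands": "0 0 0 -0.5 0 0 0; 0 -0.1 0 0 0 -6 0; 0 -0.2 0 0 0 -6 0; 0 -0.1 0 0 0 -5 0; 0 0 0 0 0 0 0; 0 0 0 0 0 0 0"}}

```text
t: 19.28
eef_pos: [0.6506, -0.0475, 0.0996]
tool_rot: [0.145, -0.022, 0.989, 0.004]
contact_force: [0.4, 0.6, -2.0]
gripper_width: 0.282
```

Call:
{"op": "move_arm", "data": {"commands": "0 0.1 0 0.3 0 0 0; 0 0.1 0 0.3 0 0 0; 0 0 0 0 0 0 0; 0 0 0 0 0 0 0"}}

```text
t: 19.62
eef_pos: [0.6558, -0.0467, 0.0957]
tool_rot: [0.15, -0.022, 0.988, 0.003]
contact_force: [-1.3, 1.1, 6.9]
gripper_width: 0.28
```

```bash
python3 -c "
from h import *
st();s=cam('scene');a=s[0][190:225,240:285]
g=cv2.cvtColor(s[0],cv2.COLOR_RGB2GRAY)
for r in range(196,222,2): print(r,*g[r,240:276:2])"
```

```text
t19.6 case [28.9 -0.  95.7] yawerr 8.1 tilt 17.2 F [-1.3  1.1  6.9] g0.28 q [-0.27  0.5   0.32  1.97 -0.41  0.42  1.96]
196 142 82 22 28 21 28 34 47 106 112 55 48 44 41 43 64 88 88
198 123 80 42 65 25 17 20 30 74 77 40 72 88 86 85 88 88 88
200 135 102 83 52 21 20 15 23 26 23 51 82 86 90 89 87 88 87
202 130 108 102 37 18 21 83 49 42 71 86 88 88 88 87 88 91 85
204 129 140 97 38 34 54 111 86 83 82 86 88 88 87 89 88 89 87
206 128 140 94 122 119 99 91 87 89 84 88 89 89 88 88 89 88 89
208 127 143 120 89 89 87 87 85 124 86 88 90 90 87 87 87 87 89
210 135 136 126 80 73 72 72 74 69 70 89 87 88 89 92 92 92 95
212 82 66 98 101 103 108 117 112 61 60 94 126 128 125 137 141 142 144
214 84 60 107 121 118 120 121 117 85 81 134 144 144 145 146 145 145 145
216 87 61 102 117 119 119 120 119 97 95 142 145 146 146 147 143 146 146
218 89 64 87 117 117 113 118 117 98 88 145 144 145 146 146 146 145 146
220 92 88 68 71 64 58 61 61 89 94 145 146 146 145 145 146 147 145
```

The foot is now centred at (250,215), predicted (250,216) for upright, with floor contact. Release.

Call:
{"op": "move_arm", "data": {"commands": "0.35 0 0 -0.1 0 0 0; 0.5 0 0 0 0 0 0; 0.5 0 0 0 0 0 0; 0.5 0 0 0 0 0 0; 0.5 0 0 -2 0 0 0; 0.5 0 0 -2.5 0 0 0; 0.5 0 0 -3 0 6 0; 0.5 0 0 -3 0 6 0; 0.5 0 0 -2 0 5 0; 0.5 0 0 0 0 0 0; 0.5 0 0 0 0 0 0"}}

```text
t: 20.58
eef_pos: [0.6253, -0.0483, 0.2125]
tool_rot: [0.009, -0.023, 1.0, 0.0]
contact_force: [-1.2, 0.8, -1.0]
gripper_width: 0.501
```

```bash
sed -i 's/<15:/<18:/' can.py; python3 can.py; echo; python3 can.py .105; python3 -c "
from h import *
st()"
```

```text
labels s [(array([ -5.2, 110.3,  47. ]), np.int32(35))]
labels t [(array([ 76.3, -22.6,  47. ]), np.int32(49)), (array([ 32.9, 106.9,  47. ]), np.int32(141))]
ball [-26.2 100.1  26.3] [array([-0., -0.]), array([-0.,  0.])]

labels s [(array([ -5.2, 110.3,  47. ]), np.int32(35))]
labels t [(array([ 75.4, -23.7,  47. ]), np.int32(51)), (array([ 32.9, 106.9,  47. ]), np.int32(141))]
ball [ -3.8 -97.5  91.1] [array([1.4, 0.2]), array([ 0.2, -1.3])]
t20.8 case [ -4.3  -5.2 210.2] yawerr 8.0 tilt 0.7 F [-0.4  0.2  1. ] g0.50 q [-0.38  0.44  0.48  1.74 -0.24  1.01  1.8 ]
```

Call:
{"op": "move_arm", "data": {"commands": "0.6 0 0 0 0 0 2; 0.6 0.4 3.6 0 0 0 0; 0.6 0.4 3.6 0 0 0 0; 0.6 0.3 3.5 0 0 0 0; 0.6 0 0 2.7 0 0 0; 0.6 0 0 2.7 0 0 0; 0.6 0 0 2.7 0 0 0; 0.6 0 0 2.7 0 0 0; 0.6 0 0 2.0 0 0 0; 0.6 0 0 1.6 0 0 0; 0.6 0 0 0 0 0 0; 0.6 0 0 0 0 0 0"}}

```text
t: 21.78
eef_pos: [0.6123, 0.0582, 0.0667]
tool_rot: [0.006, -0.005, 1.0, 0.001]
contact_force: [-0.5, -0.7, 1.4]
gripper_width: 0.6
```

```bash
python3 -c "
from h import *
w=cam('wrist');st()
print(proj(w,toworld((-26.2,100.2,30))).round(1),dark(w,proj(w,toworld((-26.2,100.2,30)))[0],25,45))"
```

```text
t21.8 case [-23.4 100.4  67.9] yawerr 6.0 tilt 0.8 F [-1.   0.6  0.7] g0.60 q [-0.49  0.6   0.39  1.86 -0.33  0.73  1.67]
[[270.8 246.2]] [(array([273. , 246.7]), np.int32(1453))]
```

Call:
{"op": "move_arm", "data": {"commands": "0.6 0.3 0 2.2 0 0 0; 0.6 0 0 2.2 0 0 0; 0.6 0 0 1.1 0 0 0; 0.6 0 0 0 0 0 0; 0.6 0 0 0 0 0 0; 0 0 0 0 0 0 0; 0 0 0 0 0 0 0; 0 0 0 0 0 0 0; 0 0 0 0 0 0 0; 0 0 0 0 0 0 0"}}

```text
t: 22.67
eef_pos: [0.6125, 0.0589, 0.0142]
tool_rot: [0.008, -0.005, 1.0, 0.001]
contact_force: [-0.9, 0.1, 6.9]
gripper_width: 0.286
```

Call:
{"op": "move_arm", "data": {"commands": "0 0 0 -0.8 0 0 0; 0 0 0 -0.8 0 0 0; 0 0 0 -0.8 0 0 0; 0 0 0 -0.8 0 0 0; 0 0 0 -0.8 0 0 0; 0 0 0 -0.8 0 0 0; 0 0 0 -0.8 0 0 0; 0 0 0 -0.8 0 0 0; 0 0 0 -0.8 0 0 0; 0 0 0 -0.9 0 0 0; 0 0 0 0 0 0 0; 0 0 0 0 0 0 0"}}

```text
t: 23.67
eef_pos: [0.61, 0.0587, 0.094]
tool_rot: [0.007, -0.005, 1.0, 0.001]
contact_force: [-1.3, -0.0, -3.3]
gripper_width: 0.285
```

```bash
python3 -c "
from h import *
st()"
```

```text
t23.7 case [-26.7 100.5  94. ] yawerr 6.1 tilt 0.8 F [-1.3 -0.  -3.3] g0.28 q [-0.5   0.56  0.41  1.86 -0.31  0.78  1.65]
```

Call:
{"op": "move_arm", "data": {"commands": "0 0.2 0 0 0 6 0; 0 0.2 0 0 0 6 0; 0 0.1 0 0 0 6 0; 0 0 0 0 0 0 0; 0 0 0 0 0 0 0; 0 -0.1 0 0.2 0 0 0; 0 -0.1 0 0.2 0 0 0; 0 0 0 0 0 0 0; 0 0 0 0 0 0 0"}}

```text
t: 24.42
eef_pos: [0.6067, 0.059, 0.0924]
tool_rot: [-0.148, -0.005, 0.989, 0.001]
contact_force: [-2.5, 0.6, 16.3]
gripper_width: 0.286
```

```bash
python3 -c "
from h import *
st();s=cam('scene');w=cam('wrist')
save(np.hstack([cv2.resize(s[0][130:290,200:320],(315,420),interpolation=cv2.INTER_CUBIC),np.vstack([cv2.resize(w[0],(480,360)),np.zeros((60,480,3),np.uint8)])]),'sw11')
for ph in (-10,0,10,20):
  a=np.radians(ph); b=np.array((-26.5,100.4,108.)); f=b+99*np.array((np.sin(a),.1*np.sin(a),-np.cos(a)))
  print(ph,((proj(s,toworld(f))[0]-(200,130))*2.625).round(0))
"
```

```text
t24.4 case [-30.1 100.5  92.4] yawerr 6.1 tilt 17.0 F [-2.5  0.6 16.3] g0.29 q [-0.44  0.71  0.4   1.61 -0.31  1.18  1.66]
-10 [191. 305.]
0 [175. 308.]
10 [159. 308.]
20 [142. 308.]
```

View pics/sw11.png

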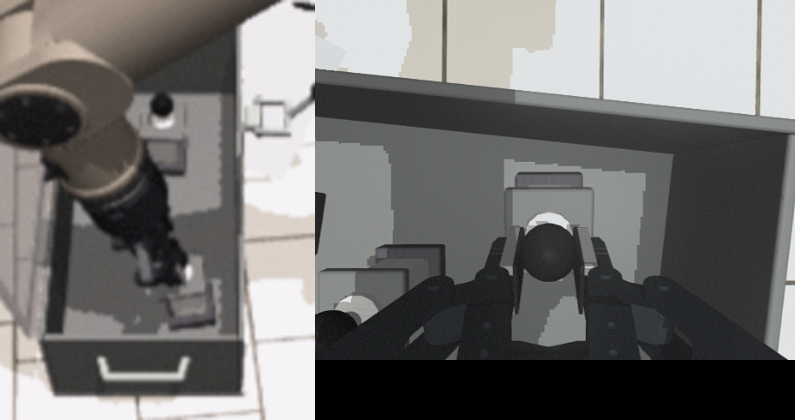

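This one had swung further by itself, so it is now over-tilted by about 10° (foot at crop (190,305), upright 175). Take back 9°.

Call:
{"op": "move_arm", "data": {"commands": "0 0.1 0 -0.5 0 0 0; 0 -0.1 0 0 0 -5 0; 0 -0.2 0 0 0 -5 0; 0 0 0 0 0 0 0; 0 0 0 0.3 0 0 0; 0 0 0 0.1 0 0 0; 0 0 0 0 0 0 0; 0 0 0 0 0 0 0"}}

```text
t: 25.18
eef_pos: [0.6096, 0.0593, 0.0907]
tool_rot: [-0.063, -0.005, 0.998, 0.001]
contact_force: [-3.0, 2.1, 7.0]
gripper_width: 0.279
```

```bash
python3 -c "
from h import *
st();s=cam('scene')
g=cv2.cvtColor(s[0],cv2.COLOR_RGB2GRAY)
for r in range(236,258,2): print(r,*g[r,252:286:2])"
```

```text
t25.2 case [-27.2 101.   90.7] yawerr 6.1 tilt 7.2 F [-3.   2.1  7. ] g0.28 q [-0.47  0.63  0.41  1.74 -0.31  0.96  1.66]
236 88 89 62 35 64 56 28 18 28 166 148 149 117 126 143 144 106
238 86 88 86 57 41 64 27 29 49 131 145 149 123 144 147 144 100
240 86 87 89 84 85 88 79 83 113 142 147 145 132 146 147 145 102
242 89 90 88 81 91 87 88 110 128 126 119 108 111 146 147 148 108
244 92 90 89 74 64 73 83 97 103 106 104 86 92 147 148 142 96
246 88 87 88 85 59 102 117 118 120 118 118 96 98 146 149 144 107
248 89 88 88 87 56 100 114 119 119 119 119 99 102 145 145 147 108
250 91 88 86 89 56 90 127 119 115 109 111 93 99 146 146 142 93
252 101 89 89 88 59 56 85 92 92 88 91 89 88 136 148 145 107
254 101 89 90 88 52 47 62 61 53 50 50 54 68 136 145 146 107
256 95 94 96 93 75 98 115 114 121 131 138 142 143 144 144 144 96
```

The foot is now centred at column 268, close to the upright prediction of 267. Release and retreat to a view pose.

Call:
{"op": "move_arm", "data": {"commands": "0.35 0 0 -0.1 0 0 0; 0.5 0 0 0 0 0 0; 0.5 0 0 0 0 0 0; 0.5 0 0 0 0 0 0; 0.5 0 0 -2 0 0 0; 0.5 0 0 -2.5 0 0 0; 0.5 0 0 -3 0 -4 0; 0.5 0 0 -3 0 -3 0; 0.5 0 0 -3 0 0 0; 0.5 0 0 -3 0 0 3; 0.5 0 0 -3 0 0 3; 0.5 0 0 0 0 0 0"}}

```text
t: 26.23
eef_pos: [0.6235, 0.0581, 0.2919]
tool_rot: [0.003, 0.049, 0.999, 0.002]
contact_force: [0.7, -0.3, 0.4]
gripper_width: 0.502
```

```bash
python3 -c "
from h import *
st();s=cam('scene');w=cam('wrist');t=cam('top')
for n,p in (('R',(-21.5,-95)),('M',(24,-1)),('L',(-26.5,100))): print(n,proj(s,toworld((*p,105))).round(0),dark(s,proj(s,toworld((*p,105)))[0],9,50),proj(t,toworld((*p,105))).round(0),dark(t,proj(t,toworld((*p,105)))[0],6,50))
print(dark(s,(187,163),6))"
```

```text
t26.2 case [-13.3 101.2 291.9] yawerr -0.1 tilt 0.4 F [ 0.7 -0.3  0.4] g0.50 q [-0.58  0.37  0.52  1.64 -0.2   1.18  1.46]
R [[265. 170.]] [] [[314. 208.]] [(array([314.8, 203.6]), np.int32(35))]
M [[248. 197.]] [] [[285. 191.]] [(array([283.5, 190.5]), np.int32(46))]
L [[265. 229.]] [(array([266.3, 229.5]), np.int32(58))] [[251. 204.]] []
[(array([186.6, 163.3]), np.int32(80))]
```

Call:
{"op": "move_arm", "data": {"commands": "0.7 0 0 -2.9 0 0 0; 0.7 0 0 -2.9 0 0 0; 0.7 0 0 -2.8 0 0 0; 0.7 -3 -0.6 0 0 0 0; 0.7 -3 -0.5 0 0 0 0; 0.7 -3 -0.5 0 0 0 0; 0.7 -3 -0.5 0 0 0 0; 0.7 -3 -0.5 0 0 0 0; 0.7 0 0 0 0 0 0; 0.7 0 0 0 0 0 0"}}

```text
t: 27.22
eef_pos: [0.7678, 0.0173, 0.3666]
tool_rot: [-0.004, 0.048, 0.999, -0.0]
contact_force: [0.1, -0.3, -0.9]
gripper_width: 0.7
```

```bash
python3 can.py .105; python3 -c "
from h import *
st();s=cam('scene');t=cam('top')
a=cv2.resize(s[0][130:280,200:310],(410,560),interpolation=cv2.INTER_CUBIC);b=cv2.resize(t[0][150:250,210:290],(390,488),interpolation=cv2.INTER_CUBIC)
b=cv2.resize(t[0][140:250,215:350],(390,318),interpolation=cv2.INTER_CUBIC)
save(np.hstack([a,np.vstack([b,np.zeros((242,390,3),np.uint8)])]),'st12')"
```

```text
labels s [(array([-31.6,  87.8,  47. ]), np.int32(31))]
labels t []
ball [ -9.3 -95.9 105.9] [array([-0.2, -0. ]), array([-0. ,  0.2])]
ball [ 23.8   2.6 104.9] [array([-0., -0.]), array([-0.,  0.])]
t27.3 case [133.3  75.3 369.3] yawerr 0.1 tilt 0.3 F [-1.1  0.1 -1. ] g0.70 q [-0.39  0.62  0.53  1.12 -0.3   1.49  1.57]
```

View pics/st12.png

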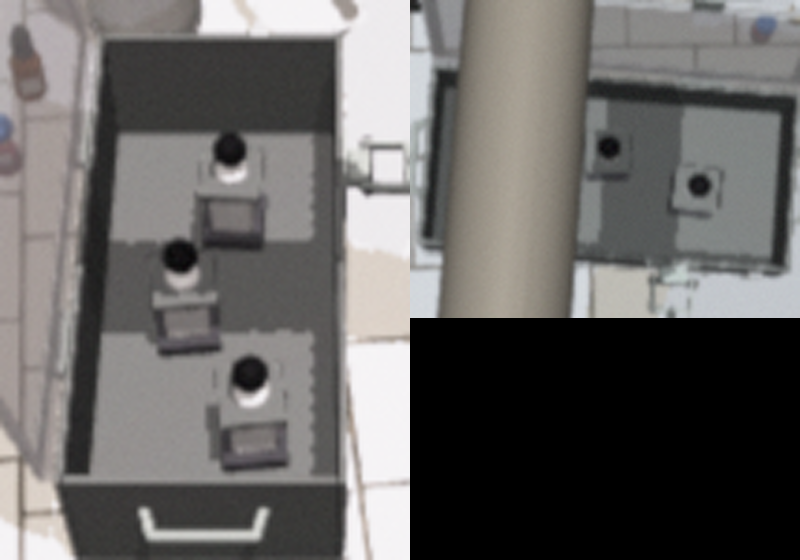

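All three canisters stand upright: balls at scene crop (230,150), (180,257) and (250,375), two triangulated at 105–106 mm. Now I'll grasp the cover knob.

Call:
{"op": "move_arm", "data": {"commands": "0.7 -0.1 0 2.2 0 0 0; 0.7 0 0 2.3 0 0 0; 0.7 0 0 0 0 0 0; 0 0 0 0 0 0 0; 0 0 0 0 0 0 0; 0 0 0 0 0 0 0; 0 0 0 0 0 0 0; 0 0 0 0 0 0 0", "force": 50}}

```text
t: 28.08
eef_pos: [0.7692, 0.0183, 0.3283]
tool_rot: [0.0, 0.047, 0.999, 0.001]
contact_force: [-0.4, 0.5, 6.3]
gripper_width: 0.269
```

```bash
python3 -c "
from h import *
st()
th=np.linspace(1.75,.018,19);x=-222.*np.cos(th);z=222*np.sin(th)
X=np.round(x/10,1);Z=np.round(z/10,1)
for a,b in zip(np.diff(X),np.diff(Z)): print('0 %.1f 0 %.1f 0 0 0;'%(-a,-b),end=' ')
"
```

```text
t28.1 case [135.6  75.5 328.3] yawerr 0.1 tilt 0.1 F [-0.4  0.5  6.3] g0.27 q [-0.39  0.63  0.53  1.18 -0.31  1.4   1.58]
0 2.2 0 -0.3 0 0 0; 0 2.1 0 -0.1 0 0 0; 0 2.1 0 0.1 0 0 0; 0 2.1 0 0.4 0 0 0; 0 2.1 0 0.5 0 0 0; 0 2.0 0 0.7 0 0 0; 0 1.9 0 1.0 0 0 0; 0 1.9 0 1.1 0 0 0; 0 1.7 0 1.2 0 0 0; 0 1.6 0 1.5 0 0 0; 0 1.4 0 1.5 0 0 0; 0 1.3 0 1.8 0 0 0; 0 1.1 0 1.8 0 0 0; 0 0.9 0 1.9 0 0 0; 0 0.8 0 2.0 0 0 0; 0 0.5 0 2.1 0 0 0; 0 0.4 0 2.1 0 0 0; 0 0.1 0 2.1 0 0 0;
```

Call:
{"op": "move_arm", "data": {"commands": "0 2.2 0 -0.3 0 0 0; 0 2.1 0 -0.1 0 0 0; 0 2.1 0 0.1 0 0 0; 0 2.1 0 0.4 0 0 0; 0 2.1 0 0.5 0 0 0; 0 2.0 0 0.7 0 0 0; 0 1.9 0 1.0 0 0 0; 0 1.9 0 1.1 0 0 0; 0 1.7 0 1.2 0 0 0; 0 0 0 0 0 0 0"}}

```text
t: 28.92
eef_pos: [0.5843, 0.0355, 0.2787]
tool_rot: [-0.004, 0.047, 0.999, 0.001]
contact_force: [0.1, 0.2, -1.0]
gripper_width: 0.003
```

```bash
python3 -c "
from h import *
st()"
```

```text
t28.9 case [-50.1  74.9 278.7] yawerr 0.1 tilt 0.5 F [ 0.1  0.2 -1. ] g0.00 q [-0.59  0.32  0.54  1.74 -0.18  1.14  1.48]
```

The grip slipped off again, so I'll find the cover's angle and then push it shut with closed fingers, since the hinge is stiff.

```bash
python3 -c "
from h import *
s=cam('scene');t=cam('top');g=cv2.cvtColor(s[0],cv2.COLOR_RGB2GRAY)
for th in np.arange(.8,1.76,.05):
  p=toworld((96-222*np.cos(th),75,125+222*np.sin(th)));u=proj(s,p)[0];v=proj(t,p)[0]
  print(th.round(2),tocase(p).round(0),u.round(0),[(a[0],a[1]) for a in dark(s,u,4,45)],v.round(0),[(a[0],a[1]) for a in dark(t,v,4,45)])"
```

```text
0.8 [-59.  75. 284.] [277. 179.] [(array([273.5, 180. ]), np.int32(27))] [257. 210.] []
0.85 [-50.  75. 292.] [273. 177.] [(array([273.5, 180. ]), np.int32(27))] [257. 207.] []
0.9 [-42.  75. 299.] [270. 175.] [] [257. 203.] []
0.95 [-33.  75. 306.] [266. 174.] [] [257. 200.] []
1.0 [-24.  75. 312.] [261. 172.] [] [257. 196.] []
1.05 [-14.  75. 318.] [257. 170.] [] [258. 192.] []
1.1 [ -5.  75. 323.] [252. 169.] [] [258. 188.] []
1.15 [  5.  75. 328.] [248. 167.] [] [258. 184.] []
1.2 [ 16.  75. 332.] [243. 166.] [] [258. 180.] []
1.25 [ 26.  75. 336.] [238. 165.] [(array([237. , 164.7]), np.int32(96))] [259. 176.] []
1.3 [ 37.  75. 339.] [233. 164.] [(array([237. , 164.7]), np.int32(96))] [259. 172.] []
1.35 [ 47.  75. 342.] [228. 163.] [] [259. 168.] []
1.4 [ 58.  75. 344.] [223. 163.] [] [260. 163.] []
1.45 [ 69.  75. 345.] [218. 162.] [] [260. 159.] []
1.5 [ 80.  75. 346.] [213. 162.] [] [260. 155.] []
1.55 [ 91.  75. 347.] [208. 162.] [] [261. 151.] []
1.6 [102.  75. 347.] [203. 162.] [] [261. 146.] []
1.65 [114.  75. 346.] [198. 162.] [] [261. 142.] []
1.7 [125.  75. 345.] [193. 162.] [] [262. 138.] []
1.75 [136.  75. 343.] [188. 163.] [] [262. 134.] []
```

The cover stands at 1.26 rad. I'll bring closed fingers behind its panel and sweep it down along the arc.

Call:
{"op": "move_arm", "data": {"commands": "0 0 -0.8 -2.6 0 0 0; 0 0 -0.9 -2.6 0 0 0; 0 0 -0.9 -2.7 0 0 0; 0 0 -0.9 -2.7 0 0 0; 0 -3.3 0 0 0 0 0; 0 -3.3 0 0 0 0 0; 0 -3.3 0 0 0 0 0; 0 -3.4 0 0 0 0 0; 0 0 0 2.7 0 0 0; 0 0 0 2.7 0 0 0; 0 0 0 2.7 0 0 0; 0 0 0 0 0 0 0"}}

```text
t: 30.02
eef_pos: [0.7161, -0.0119, 0.2993]
tool_rot: [-0.006, 0.047, 0.999, 0.0]
contact_force: [0.2, 1.6, -1.2]
gripper_width: 0.001
```

```bash
python3 -c "
from h import *
st()
th=np.linspace(1.35,0,14);n=9;x=96-180*np.cos(th)+n*np.sin(th)+11;z=125+180*np.sin(th)+n*np.cos(th)
print(x[0],z[0],x[-1],z[-1])
X=np.round(x/10,1);Z=np.round(z/10,1)
for a,b in zip(np.diff(X),np.diff(Z)): print('0 %.1f 0 %.1f 0 0 0;'%(-a,-b),end=' ')
"
```

```text
t30.0 case [ 85.6  40.4 299.3] yawerr 0.1 tilt 0.6 F [ 0.2  1.6 -1.2] g0.00 q [-0.42  0.55  0.56  1.38 -0.29  1.3   1.63]
76.36030654369246 302.601264592636 -73.0 134.0
0 1.8 0 0.5 0 0 0; 0 1.8 0 0.6 0 0 0; 0 1.7 0 0.7 0 0 0; 0 1.6 0 1.0 0 0 0; 0 1.5 0 1.1 0 0 0; 0 1.4 0 1.3 0 0 0; 0 1.2 0 1.4 0 0 0; 0 1.1 0 1.5 0 0 0; 0 0.9 0 1.6 0 0 0; 0 0.8 0 1.7 0 0 0; 0 0.5 0 1.8 0 0 0; 0 0.4 0 1.8 0 0 0; 0 0.2 0 1.9 0 0 0;
```

Call:
{"op": "move_arm", "data": {"commands": "0 0.9 0 0 0 0 0; 0 1.8 0 0.5 0 0 0; 0 1.8 0 0.6 0 0 0; 0 1.7 0 0.7 0 0 0; 0 1.6 0 1.0 0 0 0; 0 1.5 0 1.1 0 0 0; 0 1.4 0 1.3 0 0 0; 0 1.2 0 1.4 0 0 0; 0 1.1 0 1.5 0 0 0; 0 0 0 0 0 0 0"}}

```text
t: 30.85
eef_pos: [0.5864, 0.0004, 0.2242]
tool_rot: [-0.003, 0.047, 0.999, 0.001]
contact_force: [-0.0, -0.0, 0.2]
gripper_width: -0.003
```

```bash
python3 -c "
from h import *
st()
s=cam('scene')
for th in np.arange(.2,1.3,.1):
  p=toworld((96-222*np.cos(th),75,125+222*np.sin(th)));u=proj(s,p)[0]
  print(th.round(2),tocase(p).round(0),u.round(0),[(a[0],a[1]) for a in dark(s,u,6,45)])"
```

```text
t30.9 case [-44.7  40.2 224.2] yawerr 0.1 tilt 0.3 F [-0.  -0.   0.2] g-0.00 q [-0.54  0.38  0.56  1.81 -0.23  1.03  1.59]
0.2 [-122.   75.  169.] [303. 207.] []
0.3 [-116.   75.  191.] [301. 202.] []
0.4 [-108.   75.  212.] [298. 198.] []
0.5 [-99.  75. 231.] [294. 193.] [(array([291.2, 190.2]), np.int32(67))]
0.6 [-87.  75. 250.] [289. 188.] [(array([291.2, 190.2]), np.int32(67))]
0.7 [-74.  75. 268.] [284. 184.] []
0.8 [-59.  75. 284.] [277. 179.] [(array([271.9, 182.3]), np.int32(20))]
0.9 [-42.  75. 299.] [270. 175.] []
1.0 [-24.  75. 312.] [261. 172.] []
1.1 [ -5.  75. 323.] [252. 169.] []
1.2 [ 16.  75. 332.] [243. 166.] []
```

The sweep works; the cover is at about 0.56 rad. Continue to shut.

Call:
{"op": "move_arm", "data": {"commands": "0 0.9 0 1.6 0 0 0; 0 0.8 0 1.7 0 0 0; 0 0.5 0 1.8 0 0 0; 0 0.4 0 1.8 0 0 0; 0 0.2 0 1.8 0 0 0; 0 0 0 0 0 0 0; 0 0 0 0 0 0 0"}}

```text
t: 31.48
eef_pos: [0.5612, 0.003, 0.1385]
tool_rot: [-0.001, 0.047, 0.999, 0.001]
contact_force: [-0.3, 0.3, 1.2]
gripper_width: 0.003
```

```bash
python3 -c "
from h import *
st()
s=cam('scene');t=cam('top');print(dark(s,(304,216),6),dark(t,(256,237),6),'shut: 304.2,216.2 / 255.9,236.8')"
```

```text
t31.5 case [-70.   40.3 138.5] yawerr 0.1 tilt 0.1 F [-0.3  0.3  1.2] g0.00 q [-0.52  0.44  0.51  1.94 -0.29  0.83  1.63]
[(array([304. , 215.7]), np.int32(54))] [] shut: 304.2,216.2 / 255.9,236.8
```

Nearly shut. Press down the last millimetres.

Call:
{"op": "move_arm", "data": {"commands": "0 0 0 0.4 0 0 0; 0 0 0 0.2 0 0 0; 0 0 0 0.2 0 0 0; 0 0 0 0 0 0 0; 0 0 0 0 0 0 0"}}

```text
t: 32.0
eef_pos: [0.561, 0.0031, 0.1328]
tool_rot: [-0.0, 0.047, 0.999, 0.002]
contact_force: [-7.1, 1.4, 24.6]
gripper_width: 0.002
```

```bash
python3 -c "
from h import *
st()
s=cam('scene');t=cam('top');print(dark(s,(304,216),6),dark(t,(256,237),6),dark(t,(305,258),6))"
```

```text
t32.0 case [-70.2  40.5 132.8] yawerr 0.1 tilt 0.2 F [-7.1  1.4 24.6] g0.00 q [-0.51  0.45  0.51  1.95 -0.3   0.82  1.64]
[(array([304.2, 216.2]), np.int32(52))] [] [(array([305. , 257.6]), np.int32(29))]
```

The cover is shut: 24.6 N reaction, and the knob at scene (304.2,216.2) is exactly its first shut reading. Next the latch knob, open at case (-177,-75,154).

Call:
{"op": "move_arm", "data": {"commands": "0 0 0 -2.5 0 0 0; 0.3 0 0 -3.6 0 0 0; 0.6 0 0 -3.6 0 0 0; 0.6 2.7 -2.9 0 0 0 0; 0.6 2.7 -2.9 0 0 0 0; 0.6 2.7 -2.9 0 0 0 0; 0.6 2.6 -2.9 0 0 0 0; 0.6 0 0 2.8 0 0 0; 0.6 0 0 1.5 0 0 0; 0.6 0 0 0 0 0 0; 0.6 0 0 0 0 0 0"}}

```text
t: 33.02
eef_pos: [0.442, -0.1024, 0.1838]
tool_rot: [-0.002, 0.047, 0.999, 0.001]
contact_force: [-0.5, -0.2, 0.5]
gripper_width: 0.597
```

```bash
python3 -c "
from h import *
w=cam('wrist');st();p=toworld((-177,-75,154))
print(proj(w,p).round(0),dark(w,proj(w,p)[0],30,45))"
```

```text
t33.1 case [-177.8  -75.8  184.4] yawerr 0.1 tilt 0.2 F [ 0.1 -0.4  0.5] g0.60 q [-0.47  0.19  0.64  2.14 -0.15  0.85  1.73]
[[273. 259.]] [(array([274. , 257.5]), np.int32(1714))]
```

Call:
{"op": "move_arm", "data": {"commands": "0.6 0 0 2.6 0 0 0; 0.6 0 0 1.6 0 0 0; 0.6 0 0 1 0 0 0; 0.6 0 0 0 0 0 0; 0 0 0 0 0 0 0; 0 0 0 0 0 0 0; 0 0 0 0 0 0 0; 0 0 0 0 0 0 0; 0 0 0 0 0 0 0", "force": 50}}

```text
t: 33.82
eef_pos: [0.443, -0.1015, 0.1329]
tool_rot: [-0.001, 0.047, 0.999, 0.001]
contact_force: [-0.6, 4.4, 6.5]
gripper_width: 0.25
```

Call:
{"op": "move_arm", "data": {"commands": "0 -1 0 -1.2 0 0 0; 0 -1.2 0 -1 0 0 0; 0 -1.4 0 -0.7 0 0 0; 0 -1.5 0 -0.4 0 0 0; 0 -1.5 0 -0.1 0 0 0; 0 -1.5 0 0.2 0 0 0; 0 -1.5 0 0.5 0 0 0; 0 -1.3 0 0.8 0 0 0; 0 0 0 0 0 0 0; 0 0 0 0 0 0 0"}}

```text
t: 34.65
eef_pos: [0.5522, -0.1119, 0.1513]
tool_rot: [-0.0, 0.047, 0.999, 0.001]
contact_force: [3.4, 3.9, 4.6]
gripper_width: 0.248
```

```bash
python3 -c "
from h import *
st();s=cam('scene')
print(dark(s,(282,160),8),dark(s,(322,164),8))"
```

```text
t34.6 case [-68.  -74.9 151.3] yawerr 0.1 tilt 0.1 F [3.4 3.9 4.6] g0.25 q [-0.36  0.43  0.58  1.93 -0.31  0.86  1.86]
[] []
```

The grip held and the tool is at the locked position (x -68). Release, lift clear, back off and check.

Call:
{"op": "move_arm", "data": {"commands": "0.5 0 0 0 0 0 0; 0.5 0 0 0 0 0 0; 0.5 0 0 0 0 0 0; 0.5 0 0 0 0 0 0; 0.5 0 0 -3 0 0 0; 0.5 0 0 -3.5 0 0 0; 0.5 0 0 -3.5 0 0 0; 0.5 3 0 -3.5 0 0 0; 0.5 3.5 1 0 0 0 0; 0.5 3.5 1 0 0 0 0; 0.5 0 3 0 0 0 0; 0.5 0 3.5 0 0 0 0"}}

```text
t: 35.7
eef_pos: [0.4598, -0.0205, 0.2827]
tool_rot: [-0.001, 0.05, 0.999, 0.002]
contact_force: [0.9, 0.6, 1.4]
gripper_width: 0.496
```

Call:
{"op": "move_arm", "data": {"commands": "0.5 0 3.5 0 0 0 0; 0.5 0 3.5 0 0 0 0; 0.5 0 3.5 0 0 0 0; 0.5 0 3.5 0 0 0 0; 0.5 0 3.5 0 0 0 0; 0.5 0 3.5 0 0 0 0; 0.5 0 3.5 0 0 0 0; 0.5 0 3.5 0 0 0 0; 0.5 0 3.5 0 0 0 0; 0.5 0 3.5 0 0 0 0; 0.5 0 0 0 0 0 0; 0.5 0 0 0 0 0 0"}}

```text
t: 36.7
eef_pos: [0.4945, 0.3312, 0.2819]
tool_rot: [-0.002, 0.045, 0.999, 0.0]
contact_force: [-0.5, 0.2, -0.0]
gripper_width: 0.5
```

```bash
python3 -c "
from h import *
st();s=cam('scene');t=cam('top')
A=[dark(s,(282,160),5),dark(t,(308,221),5),dark(s,(304,216),5),dark(t,(256,237),5)];print(A)
if all(A): print([tocase(tri([s,t],[A[i][0][0],A[i+1][0][0]])[0]) for i in (0,2)])
a=cv2.resize(s[0][130:280,200:330],(485,560),interpolation=cv2.INTER_CUBIC);b=cv2.resize(t[0][140:280,120:410],(315,152),interpolation=cv2.INTER_CUBIC)
save(np.hstack([a,np.vstack([b,np.zeros((408,315,3),np.uint8)])]),'st13')"
```

```text
t36.7 case [-167.9  360.7  281.9] yawerr 0.3 tilt 0.2 F [-0.5  0.2 -0. ] g0.50 q [-0.98  0.31  0.36  1.71 -0.12  1.14  0.9 ]
[[(array([282. , 159.9]), np.int32(44))], [(array([308.2, 220.9]), np.int32(32))], [(array([304.1, 216.2]), np.int32(49))], [(array([255.8, 236.9]), np.int32(30))]]
[array([-68.8, -75.2, 172.4]), array([-126. ,   75.2,  128.2])]
```

View pics/st13.png

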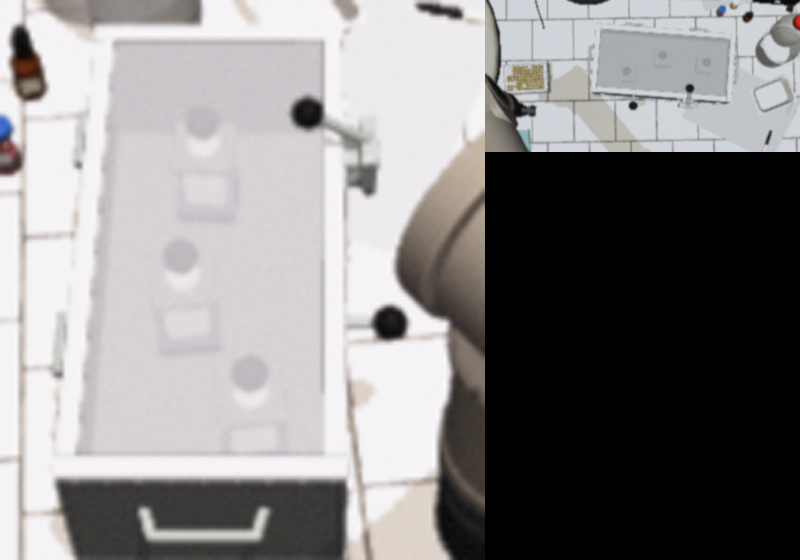

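The cover is shut and the latch locked, with both knobs back at their first positions. All three canisters stand upright under the cover, their balls at (203,122), (181,257) and (250,373), and the bystanders are in place. Handing in.

```bash
python3 -c "
from station import bot
print(bot.hand_in())"
```

```text
the job is handed in; nothing more can be done
None
```

The job is done and handed in at about 37 s of the 210 s allowed. I opened the latch, raised the cover to its stop and stood all three canisters upright by their ball stoppers. Each was tilted upright by its ball stopper in place, inside the case. Then I shut the cover and flipped the latch closed.

**Last checks:**
- **Latch and cover:** the latch knob measured (-69, -75, 172) mm in the case frame, against (-69, -75, 173) locked. The cover knob measured (-126, 75, 128), against (-126, 75, 129) shut.
- **Canisters:** all three showed upright through the clear cover in the final picture. Before closing, two balls triangulated at 105–106 mm, where 105 is expected. The left canister I judged upright from the pictures only.
- **Bystanders:** I did not measure their positions. The tip box and foil tray looked undisturbed in the final view, and the slide mailer was mostly hidden behind the arm.

**What went wrong on the way:**
- **Cover grip:** it slipped off the cover knob twice, once raising and once lowering. I finished both strokes by pushing with closed fingers.
- **Hanging canisters:** they did not swing fully upright by themselves. I tilted the tool to level them before release, and corrected an over-tilt on the left one.
- **Right canister:** it stands about 12 mm or more from where I set it down, and appeared to have shifted again by the final picture. It is still upright.

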